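# Close down the dressing tray

### The arm

A 7-joint arm with a two-finger parallel gripper is mounted at the origin on the work surface. World frame = base frame: x ahead of the robot, y to its left, z up, the work surface at z = 0. Lengths are in m, angles in rad, forces in N, time in s.
With the tool pointing down it reaches from about 0.4 to 0.85 m from the base axis. Payload 4.5 kg.
Tool frame: the origin (TCP) lies midway between the tips of the shut fingers; the grasp point (between the pads) lies 19 mm behind it; z points along the fingers, y is the line along which they close (so a half turn about z gives the same grasp; the last joint's range is limited). The gripper opens to 88 mm and grips with 3 to 60 N. Pads are 18 mm wide; open, the fingers measure 123 mm over their backs; the gripper's body (75 mm by 187 mm) begins 45 mm behind the grasp point.
Start: joints at [1.231, 0.689, -0.195, 1.565, 0.157, 0.902, -0.215], TCP at [0.228, -0.582, 0.239] pointing down, gripper open.
Joint ranges: [-3.01, 3.01], [-0.46, 2.08], [-1.47, 1.51], [0.13, 2.56], [-1, 4.14], [0.04, 2.09], [-2.66, 2.66]. Speed limits (rad/s): [2.57, 2.57, 3.14, 3.14, 3.14, 3.14, 3.14].

### API

Orientations are given as a unit quaternion [x, y, z, w].
In Python, from plant import r gives the robot as it stands.
- The arm moves only by the tool carry_out, never from a script. Its argument "plan" is a list of rows, each an object with "rot": the turn, a rotation vector about the tool's x, y, z in rad, a list of three; "xyz": the shift along the tool's x, y, z in m, a list of three; "grip": the closure in counts, from 0 (fully open) to 255 (shut). In form: [{"rot": [wx, wy, wz], "xyz": [dx, dy, dz], "grip": grip}, ...]. A call has 1 to 8 rows; each row is the pose to reach, as a shift and turn from the pose commanded when the call began, along the tool's axes at that moment; what a row does not reach only later rows make up. A row lasts 1/12 s, in which the tool goes at most 41.7 mm and 7.16 degrees, less where a joint would pass 70% of its speed; a pose out of reach is approached as far as the arm can. A call with a gripper value outside its range is refused whole. The fingers move at their own pace and stop on an object; "squeeze" is the grip in N (left out, the last holds). Time passes only in rows, so rows that repeat a pose let the fingers close. It gives the time, the measured TCP pose, the force, the opening and the grip force at its end, in the units of the state.
- r.get_state(): the state, without advancing time (a new reading comes with each control period).
- r.snapshot(name): name is "scene" or "top" or "wrist"; returns the picture (400x640x3 uint8, red, green, blue); there is no depth.
- r.camera_params(name): a dict with "fx", "fy", "cx", "cy" (pixels), "distortion" ([k1, k2, p1, p2, k3] as OpenCV has them; the pictures are not rectified), "position" and "attitude" of the camera in the world; the wrist camera has in their place "hand_eye" (4x4, takes a point from camera to tool coordinates, whose origin is the TCP and whose axes are the flange's). Camera axes: x right, y down, z forward; pixel columns grow to the right and rows downward; lengths in m; the calibration is good to about 2 mm. A picture is of the moment at which its call begins: read the wrist's pose just before it. camera_params takes no time and is no camera call.
- r.finish_job(): hands the job in; it is judged then, once.
The state is a dict: "clock": time; "q": joint angles; "qd": joint speeds; "joint_torque": joint torques, N m; "tool_pos": TCP position; "eef_rot": TCP orientation; "contact_force": force on the tool from outside, world axes, zero at the start; "moment": the same for the moment, N m; "opening": opening from 0.0 (shut) to 1.0 (fully open); "finger_force": force on a finger pad.
Only numpy, scipy, OpenCV 4.12 (cv2) and the standard library are available. Lean on these libraries where they do the work, as an engineer would, in place of code of your own. Each camera call takes 0.05 s, during which the arm holds its last target. There are 200 camera calls.

### The job

Close down the pull-out tray for the night: tip every carton standing on it over onto its back, so that it lies on the tray with its printed front facing up, and push into each flask the stopper of its own colour, fully home, the flasks staying upright on the tray. Only when all that is done, slide the tray fully in under the shelf. Knock over no flask and leave the other things on the counter where they are.

Things in the scene. Friction and masses are not known exactly. Their poses are not given: they have to be found in the camera images.
- tray (a joint): the pull-out aluminium tray, a slide: 0 = pulled out towards the robot, 0.200 m = fully in under the shelf, against its stop. It slides horizontally along the +x axis of tray_front; about 8 N of friction plus a little damping, no spring; stays where it is left
- tray_front (a point): point at the tray's floor level (10 mm above the counter), middle of the outer face of its front wall; moves with the tray. x points into the shelf (the way it slides in), z up. Tray 400 mm deep along +x, 680 wide along y (340 either side); front wall 12 mm thick, its top 42 mm above this point; side rims 14 mm high, no back wall
- station: the fixed shelf (clear top with two stacks of plates, white side panels) that the tray slides under. Origin: on the counter, below tray_front when the tray is fully out; same axes. Shelf underside 180 mm above the counter, top 198; its front edge is 340 mm along +x from the origin, 740 mm wide along y, on side panels
- tray_handle (a point): middle of the black handle bar, 12 mm thick and 122 mm long along y, raised on two posts above the front wall, 64 mm above the tray floor; moves with the tray, axes as tray_front. The tray may be pushed here, or on the front wall's outer face
- carton_blue: blue dry-food carton, white panel and orange disc on its printed front; 92 mm deep (x), 95 wide (y), 200 tall (z), 0.3-0.56 kg, evenly filled, too wide to grip, stands free on the tray. Origin: centre of its underside; z runs up the carton, -x points out of the printed front (46 mm from the origin), which looks towards the robot at the start. Laid on its back, x points down. May be absent
- carton_yellow: yellow dry-food carton, white panel and red disc on its printed front; 92 mm deep (x), 95 wide (y), 200 tall (z), 0.3-0.56 kg, evenly filled, too wide to grip, stands free on the tray. Origin: centre of its underside; z runs up the carton, -x points out of the printed front (46 mm from the origin), which looks towards the robot at the start. Laid on its back, x points down. May be absent
- carton_red: red dry-food carton, white panel and yellow disc on its printed front; 92 mm deep (x), 95 wide (y), 200 tall (z), 0.3-0.56 kg, evenly filled, too wide to grip, stands free on the tray. Origin: centre of its underside; z runs up the carton, -x points out of the printed front (46 mm from the origin), which looks towards the robot at the start. Laid on its back, x points down. May be absent
- flask_green: green glass dressing flask, 105 mm tall, 0.4 kg, loose on the tray: round body 70 mm across up to 42 mm, shoulder narrowing to a 40 mm wide neck from 62 mm to the rim at 105 mm. Neck bore 32 mm, 43 mm deep. Origin: centre of its underside, z up
- flask_orange: amber-orange glass dressing flask, 105 mm tall, 0.4 kg, loose on the tray: round body 70 mm across up to 42 mm, shoulder narrowing to a 40 mm wide neck from 62 mm to the rim at 105 mm. Neck bore 32 mm, 43 mm deep. Origin: centre of its underside, z up
- stopper_green: stopper of the green flask, 72 mm tall, 50 g: tapered cork plug 20 mm across at the tip, 29 mm at 32 mm up, then a flange 43 mm across, 6 thick, then a round knob in green 26 mm across, 34 high. Origin: centre of the plug tip, z up through the knob. Starts in a hole of the stand, flange on its top. Seated, the flange rests on the flask rim: its origin is 73 mm above the flask's
- stopper_orange: stopper of the orange flask, 72 mm tall, 50 g: tapered cork plug 20 mm across at the tip, 29 mm at 32 mm up, then a flange 43 mm across, 6 thick, then a round knob in orange 26 mm across, 34 high. Origin: centre of the plug tip, z up through the knob. Starts in a hole of the stand, flange on its top. Seated, the flange rests on the flask rim: its origin is 73 mm above the flask's
- stand: wooden stopper stand fixed to the counter, 65 mm (x) x 140 mm (y) x 45 mm high, with two holes 36 mm either side of its middle along y. Origin: centre of its underside
- tumbler: bystander: white tumbler 76 mm across, 160 mm tall; origin under its centre
- soap: bystander: soap bottle 60 mm across, 190 mm tall; origin under its centre
- spice_a: bystander: amber spice jar 48 mm across, 100 mm tall; origin under its centre
- spice_b: bystander: brown spice jar 48 mm across, 100 mm tall; origin under its centre
- salt: bystander: blue and white salt canister 80 mm across, 140 mm tall; origin under its centre
- mug: bystander: blue mug 80 mm across, 90 mm tall; origin under its centre
There are look-alikes about, which are no part of the job. There is more than one size of the carton_red; the one meant has the size given above.

How it is judged:
On the way, in this order (a step that is already met when the one before it is completed fails the run):
1. with the tray still pulled out, every carton lies on its back on the tray, printed front up, and each flask holds its own stopper, fully home (angle between each of carton_blue, carton_yellow, carton_red's own x axis and vertical above 2.95 rad and x of carton_blue in the frame of tray_front between 0.01 and 0.36 m and y of carton_blue in the frame of tray_front between -0.335 and 0.335 m and z of each of carton_blue, carton_yellow, carton_red in the frame of tray_front below 0.07 m and x of carton_yellow in the frame of tray_front between 0.01 and 0.36 m and y of carton_yellow in the frame of tray_front between -0.335 and 0.335 m and x of carton_red in the frame of tray_front between 0.01 and 0.36 m and y of carton_red in the frame of tray_front between -0.335 and 0.335 m and z of stopper_green in the frame of flask_green between 0.06 and 0.0785 m and horizontal distance between stopper_green and flask_green below 0.008 m and angle between each of stopper_green, stopper_orange's own z axis and vertical below 0.15 rad and angle between each of flask_green, flask_orange's own z axis and vertical below 0.12 rad and x of flask_green in the frame of tray_front between 0.01 and 0.36 m and y of flask_green in the frame of tray_front between -0.335 and 0.335 m and z of each of flask_green, flask_orange in the frame of tray_front below 0.035 m and z of stopper_orange in the frame of flask_orange between 0.06 and 0.0785 m and horizontal distance between stopper_orange and flask_orange below 0.008 m and x of flask_orange in the frame of tray_front between 0.01 and 0.36 m and y of flask_orange in the frame of tray_front between -0.335 and 0.335 m and contact force between each of stopper_green, stopper_orange and the fingers below 0.1 N and value of joint tray below 0.06 m), for 0.2 s.
2. the tray is slid fully in (value of joint tray above 0.188 m), for 0.2 s.
At the end, for the whole second after the job is handed in: tray in to within 12 mm of its stop; every carton on the tray on its back, printed front up to within 11 degrees; each flask upright on the tray with the stopper of its colour in its neck, seated to within 5.5 mm of its full depth and upright; all at rest and released (angle between each of carton_blue, carton_yellow, carton_red's own x axis and vertical above 2.95 rad and x of carton_blue in the frame of tray_front between 0.01 and 0.36 m and y of carton_blue in the frame of tray_front between -0.335 and 0.335 m and z of each of carton_blue, carton_yellow, carton_red in the frame of tray_front below 0.07 m and x of carton_yellow in the frame of tray_front between 0.01 and 0.36 m and y of carton_yellow in the frame of tray_front between -0.335 and 0.335 m and x of carton_red in the frame of tray_front between 0.01 and 0.36 m and y of carton_red in the frame of tray_front between -0.335 and 0.335 m and z of stopper_green in the frame of flask_green between 0.06 and 0.0785 m and horizontal distance between stopper_green and flask_green below 0.008 m and angle between each of stopper_green, stopper_orange's own z axis and vertical below 0.15 rad and angle between each of flask_green, flask_orange's own z axis and vertical below 0.12 rad and x of flask_green in the frame of tray_front between 0.01 and 0.36 m and y of flask_green in the frame of tray_front between -0.335 and 0.335 m and z of each of flask_green, flask_orange in the frame of tray_front below 0.035 m and z of stopper_orange in the frame of flask_orange between 0.06 and 0.0785 m and horizontal distance between stopper_orange and flask_orange below 0.008 m and x of flask_orange in the frame of tray_front between 0.01 and 0.36 m and y of flask_orange in the frame of tray_front between -0.335 and 0.335 m and contact force between each of stopper_green, stopper_orange and the fingers below 0.1 N and value of joint tray above 0.188 m and linear speed of each of carton_blue, carton_yellow, carton_red, flask_green, flask_orange below 0.03 m/s); the robot touches nothing.
It fails at once if a flask is knocked over (angle between any of flask_green, flask_orange's own z axis and vertical above 0.6 rad).
It fails at once if a bystander is moved more than 4 cm or knocked over (distance of any of tumbler, soap, spice_a, spice_b, salt, mug from where it was at the start of the episode above 0.04 m or angle between any of tumbler, soap, spice_a, spice_b, salt, mug's own z axis and vertical above 0.5 rad).
It fails at once if the tray is slid in before the cartons lie down and the flasks are stoppered (value of joint tray above 0.1 m and not (angle between each of carton_blue, carton_yellow, carton_red's own x axis and vertical above 2.5 rad and distance between stopper_green and flask_green below 0.1 m and distance between stopper_orange and flask_orange below 0.1 m)).
Of carton_blue, carton_yellow, carton_red only 2 to 3 are there at a start; the rules pass over those that are not, and their reading is None.
At some moment in a run one of carton_blue, carton_yellow, carton_red may be knocked a few centimetres aside while the robot is not near it.
It also fails if it takes over 208 s, if anything falls off the work surface, if the arm or the gripper's body presses on something with over 40 N, if the wrist force passes 120 N, or if a joint passes its speed limit or range.

## Working session

There is one attempt and no reset: what is moved stays moved. The work goes in short steps, Python scripts to look and compute and a tool call to move; the robot and the scene stay as the last step left them, time stands still between calls to the robot, and variables do not carry over. Pictures are saved under pics/ and viewed, at most 14 in all, crops included, and the job is handed in when it is done.

Besides the shell and the picture viewer there is one more tool, called after ">>>" by a JSON object that holds its "name" and its "arguments", one argument or row to a line. carry_out: Moves the arm, as the interface text tells. Its arguments: {"type":"object","properties":{"plan":{"type":"array"},"squeeze":{"type":"number"}},"required":["plan"]}

```bash
ls; mkdir -p pics
python3 - <<'E'
from plant import r
import cv2,numpy as np
s=r.get_state();print(s['tool_pos'],s['eef_rot'],s['clock'])
for n in("scene","top","wrist"):
    im=r.snapshot(n);cv2.imwrite(f'pics/{n}0.png',im[:,:,::-1]);print(n,r.camera_params(n))
E
```

```text
pics
[ 0.22793422 -0.58127767  0.23790869] [ 9.82577542e-01  1.85850834e-01 -2.48832315e-04 -8.82940043e-04] 0.0
scene {'fx': 473.98344092307036, 'fy': 473.98344092307036, 'cx': 320.25957556993376, 'cy': 209.2637638269015, 'distortion': array([-0.09385545,  0.        ,  0.        ,  0.        ,  0.        ]), 'position': array([1.66874335, 0.68095896, 0.98227568]), 'attitude': array([ 0.43713059,  0.76305106, -0.41288031, -0.23706493])}
top {'fx': 416.51654406811895, 'fy': 416.51654406811895, 'cx': 317.1308505738604, 'cy': 200.70839786282988, 'distortion': array([0.02145377, 0.        , 0.        , 0.        , 0.        ]), 'position': array([ 0.15440858, -0.00964111,  1.4727337 ]), 'attitude': array([ 0.71142847, -0.6949637 ,  0.0737911 , -0.07382319])}
wrist {'fx': 316.8929394754896, 'fy': 316.8929394754896, 'cx': 317.78978295184584, 'cy': 202.50763372252325, 'distortion': array([-0.06475297,  0.        ,  0.        ,  0.        ,  0.        ]), 'hand_eye': array([[-1.90091791e-05, -9.55473165e-01, -2.95078008e-01,
         7.64529589e-02],
       [ 9.99999708e-01,  2.07457212e-04, -7.36174727e-04,
         4.94224621e-04],
       [ 7.64611257e-04, -2.95077936e-01,  9.55472881e-01,
        -1.46050321e-01],
       [ 0.00000000e+00,  0.00000000e+00,  0.00000000e+00,
         1.00000000e+00]])}
```

View pics/scene0.png

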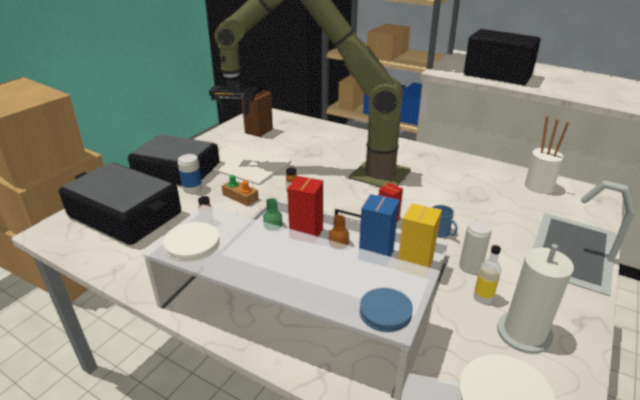

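View pics/top0.png

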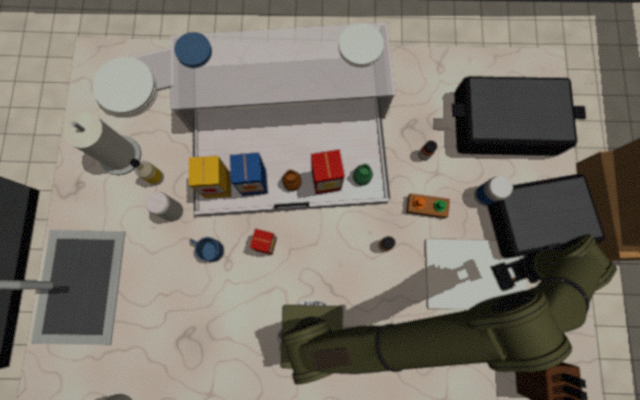

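The top view shows the tray with yellow (210,175), blue (247,172) and red (327,170) cartons, the orange flask (291,180), the green flask (363,174), and the stand at (428,205) with orange (419,203) and green (440,206) knobs. There are two red cartons: one on the tray (327,170), one on the counter (263,242). The one on the tray fits, since it is larger and stands on the tray. I'll measure and confirm with an enlarged crop.

```bash
cat > h.py <<'E'
from plant import r
import cv2,numpy as np
from scipy.spatial.transform import Rotation as R
def pose(n,s=None):
    p=r.camera_params(n)
    if n=='wrist':
        s=s or r.get_state();T=np.eye(4);T[:3,:3]=R.from_quat(s['eef_rot']).as_matrix();T[:3,3]=s['tool_pos'];T=T@p['hand_eye'];return p,T[:3,:3],T[:3,3]
    return p,R.from_quat(p['attitude']).as_matrix(),np.array(p['position'])
def K(p):return np.array([[p['fx'],0,p['cx']],[0,p['fy'],p['cy']],[0,0,1]])
def ray(n,uv,s=None):
    p,M,o=pose(n,s);q=cv2.undistortPoints(np.array([[uv]],float),K(p),p['distortion'])[0,0]
    return o,M@np.array([q[0],q[1],1])
def onz(n,uv,z,s=None):
    o,d=ray(n,uv,s);return o+d*(z-o[2])/d[2]
def proj(n,P,s=None):
    p,M,o=pose(n,s);rv=cv2.Rodrigues(M.T)[0];return cv2.projectPoints(np.array([P],float),rv,-M.T@o,K(p),p['distortion'])[0][0,0]
def tri(l):
    A=np.zeros((3,3));b=np.zeros(3)
    for o,d in l:
        d=d/np.linalg.norm(d);Q=np.eye(3)-np.outer(d,d);A+=Q;b+=Q@o
    return np.linalg.solve(A,b)
HUE={'red':[(0,5),(174,180)],'orange':[(6,17)],'yellow':[(20,32)],'green':[(50,88)],'blue':[(98,120)]}
def blobs(im,c,smin=120,vmin=50,amin=25):
    h=cv2.cvtColor(im,cv2.COLOR_RGB2HSV);m=np.zeros(h.shape[:2],np.uint8)
    for a,b in HUE[c]: m|=cv2.inRange(h,(a,smin,vmin),(b,255,255))
    n,l,st,ce=cv2.connectedComponentsWithStats(m)
    return m,[(st[i].tolist(),ce[i].round(1).tolist()) for i in range(1,n) if st[i][4]>=amin]
E
python3 - <<'E'
from h import *
for n in('top','scene'):
    im=cv2.imread(f'pics/{n}0.png')[:,:,::-1].copy()
    for c in HUE: print(n,c,[b for b in blobs(im,c)[1] if not(n=='scene' and b[0][1]<150)])
im=cv2.imread('pics/top0.png');cv2.imwrite('pics/topc.png',cv2.resize(im[135:265,180:460],None,fx=2.85,fy=2.85,interpolation=cv2.INTER_CUBIC))
E
```

```text
top red [([312, 150, 32, 40, 815], [326.5, 166.7]), ([207, 188, 9, 6, 30], [211.1, 190.0]), ([250, 229, 23, 25, 383], [261.2, 240.9])]
top orange [([422, 148, 11, 8, 32], [425.9, 152.3]), ([324, 153, 7, 24, 63], [327.2, 163.8]), ([597, 152, 43, 108, 1341], [615.9, 207.4]), ([283, 171, 18, 19, 268], [291.5, 180.2]), ([243, 185, 14, 6, 63], [249.8, 187.5]), ([316, 187, 24, 6, 41], [326.8, 189.3]), ([212, 191, 14, 4, 25], [218.6, 193.0]), ([407, 194, 42, 24, 597], [424.5, 205.5]), ([546, 366, 33, 34, 523], [558.5, 378.8])]
top yellow [([188, 156, 43, 42, 1159], [208.1, 173.3]), ([145, 167, 17, 17, 135], [154.6, 176.9]), ([323, 182, 14, 7, 64], [329.4, 185.2])]
top green [([355, 166, 16, 18, 166], [362.8, 174.1]), ([434, 201, 12, 11, 90], [440.0, 205.4])]
top blue [([197, 43, 10, 13, 29], [200.8, 50.2]), ([231, 154, 34, 30, 757], [246.2, 168.6]), ([202, 242, 19, 18, 105], [210.9, 249.8])]
scene red [([287, 176, 36, 60, 1745], [305.4, 205.5]), ([379, 183, 23, 19, 249], [391.0, 190.9])]
scene orange [([287, 174, 10, 9, 57], [290.7, 177.4]), ([301, 178, 10, 12, 36], [305.1, 183.6]), ([223, 180, 34, 25, 490], [241.2, 192.6]), ([329, 214, 19, 30, 378], [338.8, 230.3]), ([63, 276, 23, 24, 184], [72.7, 288.1])]
scene yellow [([398, 204, 44, 63, 1979], [419.0, 234.3]), ([475, 276, 23, 22, 332], [485.2, 287.8])]
scene green [([229, 176, 9, 11, 61], [232.5, 181.7]), ([268, 202, 9, 12, 86], [271.5, 207.6])]
scene blue [([179, 169, 22, 18, 281], [190.0, 178.4]), ([360, 195, 38, 60, 1737], [378.3, 224.8])]
```

View pics/topc.png

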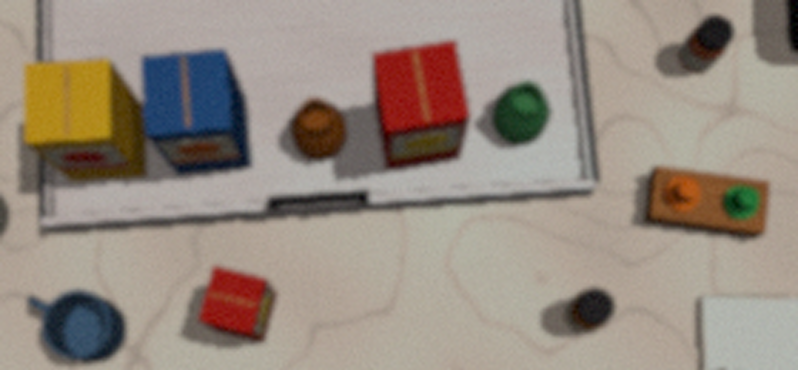

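Run:
```python
from h import *
f=lambda u,v,z:onz('top',(u/2.85+180-.33,v/2.85+135-.33),z)[:2].round(3)
for n,z,L in [('yellow',.21,[(27,62),(108,60),(121,140),(27,142)]),('blue',.21,[(143,57),(230,52),(243,130),(148,137)]),('red',.21,[(375,55),(456,43),(467,122),(382,132)]),
 ('handle',.08,[(270,203),(367,197)]),('wall',.052,[(42,228),(595,187)]),('stand',.045,[(657,168),(768,182),(757,234),(649,219)]),('knobs',.08,[(682,188),(742,199)]),('flasks',.115,[(318,112),(527,95)]),('smallred',.13,[(217,269),(270,283),(258,336),(202,320)]),('jars',.1,[(595,307),(713,38)]),('mug',.09,[(82,325)])]:
    P=[f(u,v,z) for u,v in L];c=np.mean(P,0);print(n,c.round(3),*P)
for n,a,b in [('gknob',(440,205.4),(232.5,181.7)),('gflask',(362.8,174.1),(271.5,207.6)),('oflask',(291.5,180.2),(338.8,230.3))]:
    print(n,tri([ray('top',a),ray('scene',b)]).round(3))
```

```text
yellow [0.512 0.349] [0.556 0.401] [0.56  0.312] [0.469 0.291] [0.465 0.393]
blue [0.524 0.218] [0.565 0.273] [0.573 0.177] [0.484 0.158] [0.473 0.262]
red [ 0.537 -0.035] [0.574 0.016] [ 0.59  -0.074] [ 0.499 -0.087] [0.485 0.006]
handle [0.434 0.081] [0.428 0.139] [0.439 0.023]
wall [0.43  0.081] [0.397 0.417] [ 0.463 -0.255]
stand [ 0.451 -0.393] [ 0.491 -0.332] [ 0.476 -0.468] [ 0.411 -0.452] [ 0.426 -0.321]
knobs [ 0.452 -0.389] [ 0.458 -0.354] [ 0.447 -0.425]
flasks [ 0.546 -0.04 ] [0.533 0.083] [ 0.56  -0.164]
smallred [0.304 0.166] [0.341 0.191] [0.326 0.13 ] [0.266 0.14 ] [0.282 0.204]
jars [ 0.476 -0.318] [ 0.311 -0.245] [ 0.641 -0.391]
mug [0.277 0.349] [0.277 0.349]
gknob [ 0.449 -0.432  0.057]
gflask [ 0.551 -0.166  0.079]
oflask [0.526 0.085 0.058]
```

```bash
cat > go.py <<'E'
# usage: go.py x y z yaw -> shift/turn in tool axes from the present pose
import sys
from h import *
x,y,z,a=map(float,sys.argv[1:5]);s=r.get_state();M=R.from_quat(s['eef_rot'])
T=R.from_quat([np.cos(a/2),np.sin(a/2),0,0])
print('xyz',M.inv().apply(np.array([x,y,z])-s['tool_pos']).round(4),'rot',(M.inv()*T).as_rotvec().round(4),'clock',s['clock'])
E
python3 go.py .43 -.05 .3 .16; python3 go.py .455 -.046 .185 .16
```

```text
xyz [ 0.3821 -0.4211 -0.0614] rot [-0.0014  0.0003  0.2138] clock 0.15
xyz [ 0.4068 -0.4155  0.0536] rot [-0.0014  0.0003  0.2138] clock 0.15
```

>>> {"name": "carry_out", "arguments": {
  "plan": [
    {"rot": [0,0,0.05],"xyz": [0.02,-0.01,-0.06],"grip": 100},
    {"rot": [0,0,0.1],"xyz": [0.05,-0.04,-0.06],"grip": 100},
    {"rot": [0,0,0.15],"xyz": [0.075,-0.07,-0.06],"grip": 100},
    {"rot": [0,0,0.2],"xyz": [0.1,-0.1,-0.06],"grip": 100},
    {"rot": [0,0,0.214],"xyz": [0.125,-0.13,-0.06],"grip": 100},
    {"rot": [0,0,0.214],"xyz": [0.15,-0.16,-0.06],"grip": 100},
    {"rot": [0,0,0.214],"xyz": [0.175,-0.19,-0.06],"grip": 100},
    {"rot": [0,0,0.214],"xyz": [0.2,-0.22,-0.06],"grip": 100}
  ]
}}

```text
clock: 0.82
tool_pos: [0.3342, -0.3018, 0.2987]
eef_rot: [0.997, 0.08, -0.0, -0.0]
contact_force: [0.5, 0.4, -0.7]
opening: 0.606
finger_force: 0.0
```

```bash
python3 go.py .43 -.05 .3 .16; python3 go.py .455 -.046 .185 .16
```

```text
xyz [ 0.1347 -0.2333 -0.0012] rot [-0.0001 -0.      0.0001] clock 0.8167
xyz [ 0.16   -0.2333  0.1138] rot [-0.0001 -0.      0.0001] clock 0.8167
```

>>> {"name": "carry_out", "arguments": {
  "plan": [
    {"rot": [0,0,0],"xyz": [0.02,-0.035,0],"grip": 100},
    {"rot": [0,0,0],"xyz": [0.04,-0.07,0],"grip": 100},
    {"rot": [0,0,0],"xyz": [0.06,-0.105,0],"grip": 100},
    {"rot": [0,0,0],"xyz": [0.08,-0.14,0],"grip": 100},
    {"rot": [0,0,0],"xyz": [0.1,-0.175,0],"grip": 100},
    {"rot": [0,0,0],"xyz": [0.115,-0.205,0],"grip": 100},
    {"rot": [0,0,0],"xyz": [0.13,-0.233,0],"grip": 100},
    {"rot": [0,0,0],"xyz": [0.13,-0.233,0],"grip": 100}
  ]
}}

```text
clock: 1.48
tool_pos: [0.4276, -0.0463, 0.299]
eef_rot: [0.996, 0.085, 0.002, -0.002]
contact_force: [0.1, -0.3, -0.2]
opening: 0.609
finger_force: 0.0
```

```bash
python3 go.py .455 -.046 .185 .16
python3 - <<'E'
from h import *
s=r.get_state();im=r.snapshot('wrist');cv2.imwrite('pics/w1.png',im[:,:,::-1]);print(s['tool_pos'])
E
```

```text
xyz [0.0267 0.0047 0.1141] rot [-0.0032 -0.0033  0.0109] clock 1.4833
[ 0.42761517 -0.04631177  0.29898682]
```

View pics/w1.png

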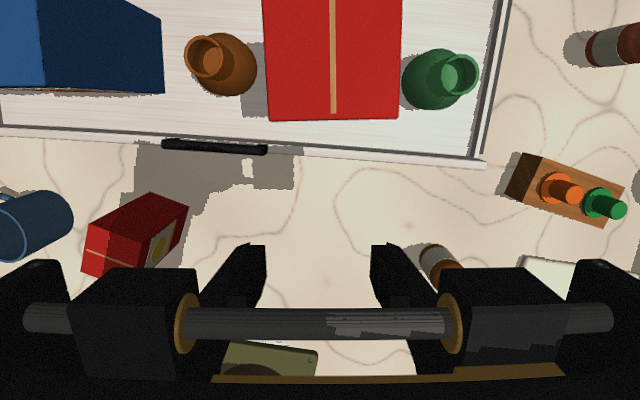

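The wrist view shows the red carton's front top edge at (268,121)-(399,117). The orange flask mouth is at (211,57), the green one at (459,75), and the knobs at (560,190) and (605,205).

Run:
```python
from h import *
for uv,z in [((268,121),.21),((399,117),.21),((211,57),.115),((459,75),.115),((165,145),.08),((266,150),.08)]:print(onz('wrist',uv,z).round(3))
```

```text
[ 0.485 -0.004  0.21 ]
[ 0.504 -0.096  0.21 ]
[0.53  0.073 0.115]
[ 0.555 -0.17   0.115]
[0.43  0.131 0.08 ]
[0.443 0.014 0.08 ]
```

>>> {"name": "carry_out", "arguments": {
  "plan": [
    {"rot": [0,0,-0.01],"xyz": [0.01,0.012,0.04],"grip": 100},
    {"rot": [0,0,-0.01],"xyz": [0.02,0.012,0.08],"grip": 100},
    {"rot": [0,0,-0.01],"xyz": [0.028,0.012,0.11],"grip": 100},
    {"rot": [0,0,-0.01],"xyz": [0.028,0.012,0.11],"grip": 100},
    {"rot": [0,0,-0.01],"xyz": [0.045,0.012,0.11],"grip": 100},
    {"rot": [0,0,-0.01],"xyz": [0.06,0.012,0.11],"grip": 100},
    {"rot": [0,0,-0.01],"xyz": [0.07,0.012,0.11],"grip": 100},
    {"rot": [0,0,-0.01],"xyz": [0.08,0.012,0.11],"grip": 100}
  ]
}}

```text
clock: 2.2
tool_pos: [0.5061, -0.0537, 0.1903]
eef_rot: [0.996, 0.084, -0.0, 0.0]
contact_force: [-0.9, -1.2, 0.4]
opening: 0.605
finger_force: 0.5
```

>>> {"name": "carry_out", "arguments": {
  "plan": [
    {"rot": [0,0,0],"xyz": [0.01,0,0],"grip": 100},
    {"rot": [0,0,0],"xyz": [0.02,0,0],"grip": 100},
    {"rot": [0,0,0],"xyz": [0.03,0,0],"grip": 100},
    {"rot": [0,0,0],"xyz": [0.03,0,0],"grip": 100}
  ]
}}

```text
clock: 2.53
tool_pos: [0.5377, -0.0481, 0.1907]
eef_rot: [0.996, 0.084, 0.002, 0.0]
contact_force: [0.3, -0.5, 0.3]
opening: 0.608
finger_force: 0.0
```

Run:
```python
from h import *
s=r.get_state();print(s['tool_pos'])
a=r.snapshot('scene');b=r.snapshot('wrist');cv2.imwrite('pics/m1.png',np.vstack([a[100:300,150:550],b[:300,100:500]])[:,:,::-1])
```

```text
[ 0.53767218 -0.04808803  0.19068524]
```

View pics/m1.png

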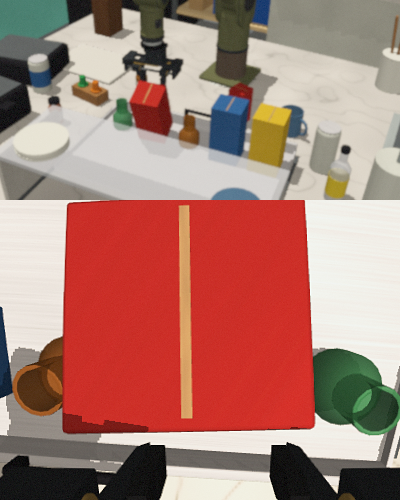

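The carton tilts backward as planned, so I'll keep pushing.

>>> {"name": "carry_out", "arguments": {
  "plan": [
    {"rot": [0,0,0],"xyz": [0.012,0,0],"grip": 100},
    {"rot": [0,0,0],"xyz": [0.024,0,0],"grip": 100},
    {"rot": [0,0,0],"xyz": [0.036,0,0],"grip": 100},
    {"rot": [0,0,0],"xyz": [0.048,0,0],"grip": 100},
    {"rot": [0,0,0],"xyz": [0.06,0,0],"grip": 100},
    {"rot": [0,0,0],"xyz": [0.06,0,0],"grip": 100},
    {"rot": [0,0,0],"xyz": [0.06,0,0],"grip": 100}
  ]
}}

```text
clock: 3.22
tool_pos: [0.5941, -0.0377, 0.189]
eef_rot: [0.996, 0.085, -0.0, 0.0]
contact_force: [0.2, -0.6, -0.4]
opening: 0.606
finger_force: 0.0
```

Run:
```python
from h import *
s=r.get_state();print(s['tool_pos'])
a=r.snapshot('scene');b=r.snapshot('wrist');cv2.imwrite('pics/m2.png',np.vstack([a[100:300,150:550],b[:300,100:500]])[:,:,::-1])
```

```text
[ 0.59407902 -0.03773993  0.18903803]
```

View pics/m2.png

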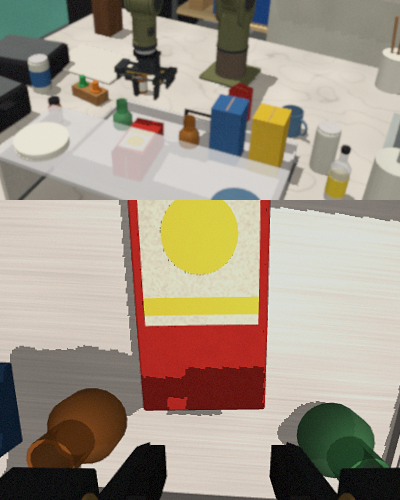

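Red lies on its back, face up, and both flasks are upright. Next is blue.

```bash
python3 go.py .435 .205 .19 .1
```

```text
xyz [-0.1153 -0.2661 -0.001 ] rot [0.0004 0.0016 0.0693] clock 3.3167
```

>>> {"name": "carry_out", "arguments": {
  "plan": [
    {"rot": [0,0,0],"xyz": [-0.04,0,-0.03],"grip": 100},
    {"rot": [0,0,0],"xyz": [-0.08,-0.01,-0.06],"grip": 100},
    {"rot": [0,0,0.02],"xyz": [-0.11,-0.04,-0.06],"grip": 100},
    {"rot": [0,0,0.04],"xyz": [-0.13,-0.075,-0.06],"grip": 100},
    {"rot": [0,0,0.06],"xyz": [-0.13,-0.115,-0.06],"grip": 100},
    {"rot": [0,0,0.07],"xyz": [-0.125,-0.155,-0.06],"grip": 100},
    {"rot": [0,0,0.07],"xyz": [-0.125,-0.195,-0.06],"grip": 100},
    {"rot": [0,0,0.07],"xyz": [-0.12,-0.235,-0.06],"grip": 100}
  ]
}}

```text
clock: 3.98
tool_pos: [0.435, 0.171, 0.2491]
eef_rot: [0.999, 0.049, -0.001, 0.001]
contact_force: [1.3, 0.3, -0.0]
opening: 0.61
finger_force: 0.0
```

```bash
python3 go.py .425 .205 .25 .1
python3 - <<'E'
from h import *
s=r.get_state();im=r.snapshot('wrist');cv2.imwrite('pics/w2.png',im[:,:,::-1]);print(s['tool_pos'])
for c in('blue','yellow'):
    m,b=blobs(im,c,100,40,300);print(c,b)
    for cn in cv2.findContours(m,0,2)[0]:
        if cv2.contourArea(cn)>1500:print(cv2.approxPolyDP(cn,6,True)[:,0].tolist())
E
```

```text
xyz [-0.0065 -0.0348 -0.0009] rot [ 0.001   0.0011 -0.0011] clock 3.9833
[0.43495715 0.17099042 0.24912355]
blue [([149, 0, 179, 155, 24366], [241.7, 74.5]), ([102, 240, 102, 43, 1441], [160.7, 256.8])]
[[203, 265], [192, 247], [173, 240], [146, 256], [124, 248], [102, 259], [105, 273], [121, 254], [142, 259], [139, 267], [190, 265], [198, 282]]
[[149, 0], [170, 153], [327, 147], [324, 0], [239, 0], [249, 145], [241, 144], [230, 0]]
yellow [([0, 0, 167, 156, 22735], [78.4, 78.9])]
[[0, 0], [0, 155], [108, 154], [166, 139], [149, 20], [108, 0]]
```

View pics/w2.png

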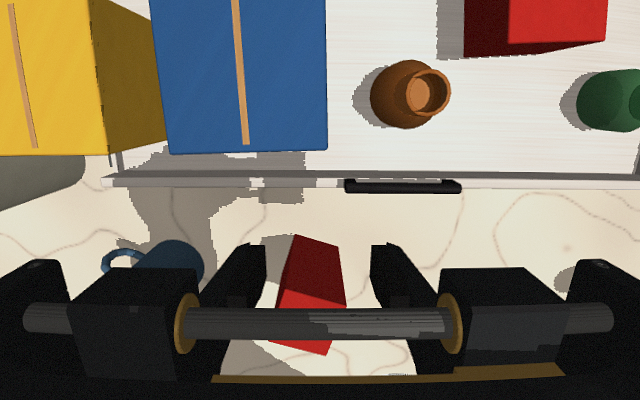

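```bash
python3 - <<'E'
from h import *
for uv,z in [((170,153),.21),((327,149),.21),((108,154),.21),((0,156),.21),((428,93),.115)]:print(onz('wrist',uv,z).round(3))
E
python3 go.py .435 .212 .19 .1
```

```text
[0.474 0.276 0.21 ]
[0.487 0.183 0.21 ]
[0.47  0.315 0.21 ]
[0.461 0.391 0.21 ]
[0.532 0.101 0.115]
xyz [ 0.0035 -0.0285  0.0598] rot [-0.008  -0.0022  0.0132] clock 4.0333
```

```bash
python3 - <<'E'
from h import *
s=r.get_state();im=r.snapshot('wrist');print(s['tool_pos'],s['qd'].round(3))
for c in('blue','yellow'):
    m,b=blobs(im,c,100,40,300)
    for cn in cv2.findContours(m,0,2)[0]:
        if cv2.contourArea(cn)>1500:
            for p in cv2.approxPolyDP(cn,6,True)[:,0].tolist():
                if p[1]>130: print(c,p,onz('wrist',p,.21,s).round(3))
E
python3 go.py .435 .212 .19 .12
```

```text
[0.43465869 0.18281266 0.24951611] [ 0.082 -0.005 -0.035  0.007  0.002 -0.033  0.179]
blue [212, 265] [0.403 0.25  0.21 ]
blue [200, 245] [0.416 0.258 0.21 ]
blue [185, 239] [0.419 0.267 0.21 ]
blue [156, 253] [0.407 0.287 0.21 ]
blue [123, 248] [0.407 0.31  0.21 ]
blue [112, 258] [0.399 0.318 0.21 ]
blue [121, 266] [0.394 0.313 0.21 ]
blue [119, 257] [0.4   0.313 0.21 ]
blue [134, 251] [0.406 0.302 0.21 ]
blue [149, 257] [0.403 0.292 0.21 ]
blue [142, 267] [0.395 0.298 0.21 ]
blue [194, 267] [0.4   0.262 0.21 ]
blue [199, 292] [0.381 0.259 0.21 ]
blue [192, 152] [0.476 0.263 0.21 ]
blue [349, 149] [0.488 0.171 0.21 ]
blue [271, 146] [0.485 0.216 0.21 ]
blue [263, 140] [0.488 0.221 0.21 ]
yellow [1, 152] [0.464 0.389 0.21 ]
yellow [130, 152] [0.472 0.301 0.21 ]
yellow [188, 136] [0.486 0.265 0.21 ]
yellow [59, 142] [0.474 0.347 0.21 ]
yellow [53, 145] [0.472 0.351 0.21 ]
xyz [ 0.0034 -0.033   0.0595] rot [-0.0051 -0.0016 -0.0073] clock 4.0833
```

>>> {"name": "carry_out", "arguments": {
  "plan": [
    {"rot": [0,0,-0.02],"xyz": [0,-0.03,0],"grip": 100},
    {"rot": [0,0,-0.02],"xyz": [0,-0.03,0.03],"grip": 100},
    {"rot": [0,0,-0.02],"xyz": [0,-0.03,0.06],"grip": 100},
    {"rot": [0,0,-0.02],"xyz": [0.015,-0.03,0.06],"grip": 100},
    {"rot": [0,0,-0.02],"xyz": [0.03,-0.03,0.06],"grip": 100},
    {"rot": [0,0,-0.02],"xyz": [0.04,-0.03,0.06],"grip": 100},
    {"rot": [0,0,-0.02],"xyz": [0.05,-0.03,0.06],"grip": 100},
    {"rot": [0,0,-0.02],"xyz": [0.06,-0.03,0.06],"grip": 100}
  ]
}}

```text
clock: 4.75
tool_pos: [0.4929, 0.2048, 0.1887]
eef_rot: [0.998, 0.06, -0.001, 0.001]
contact_force: [-1.7, 0.7, 0.6]
opening: 0.606
finger_force: 0.8
```

>>> {"name": "carry_out", "arguments": {
  "plan": [
    {"rot": [0,0,0],"xyz": [0.012,0,0],"grip": 100},
    {"rot": [0,0,0],"xyz": [0.024,0,0],"grip": 100},
    {"rot": [0,0,0],"xyz": [0.036,0,0],"grip": 100},
    {"rot": [0,0,0],"xyz": [0.048,0,0],"grip": 100},
    {"rot": [0,0,0],"xyz": [0.06,0,0],"grip": 100},
    {"rot": [0,0,0],"xyz": [0.072,0,0],"grip": 100},
    {"rot": [0,0,0],"xyz": [0.084,0,0],"grip": 100},
    {"rot": [0,0,0],"xyz": [0.09,0,0],"grip": 100}
  ]
}}

```text
clock: 5.42
tool_pos: [0.5841, 0.2156, 0.1888]
eef_rot: [0.998, 0.059, 0.0, 0.0]
contact_force: [0.6, 0.5, -0.3]
opening: 0.607
finger_force: 0.0
```

```bash
python3 - <<'E'
from h import *
s=r.get_state();print(s['tool_pos'])
a=r.snapshot('scene');b=r.snapshot('wrist');cv2.imwrite('pics/m3.png',np.vstack([a[100:300,150:550],b[:300,100:500]])[:,:,::-1])
E
python3 go.py .425 .335 .19 .08
```

```text
[0.58408576 0.21560443 0.1887617 ]
xyz [-0.1435 -0.137  -0.0015] rot [ 0.0006 -0.0001  0.0384] clock 5.5167
```

View pics/m3.png

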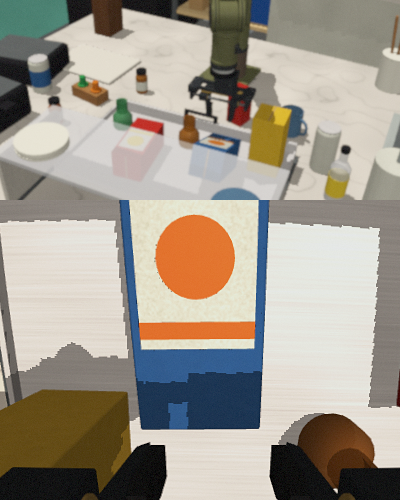

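Blue is down, face up. Next is yellow.

>>> {"name": "carry_out", "arguments": {
  "plan": [
    {"rot": [0,0,0],"xyz": [-0.04,0,-0.03],"grip": 100},
    {"rot": [0,0,0],"xyz": [-0.08,0,-0.06],"grip": 100},
    {"rot": [0,0,0],"xyz": [-0.115,-0.02,-0.06],"grip": 100},
    {"rot": [0,0,0.02],"xyz": [-0.14,-0.05,-0.06],"grip": 100},
    {"rot": [0,0,0.03],"xyz": [-0.145,-0.085,-0.06],"grip": 100},
    {"rot": [0,0,0.03],"xyz": [-0.145,-0.115,-0.06],"grip": 100},
    {"rot": [0,0,0.03],"xyz": [-0.145,-0.14,-0.06],"grip": 100},
    {"rot": [0,0,0.03],"xyz": [-0.145,-0.14,-0.06],"grip": 100}
  ]
}}

```text
clock: 6.18
tool_pos: [0.4193, 0.3448, 0.2491]
eef_rot: [0.999, 0.049, -0.0, -0.002]
contact_force: [0.5, 0.9, -0.4]
opening: 0.606
finger_force: 0.0
```

```bash
python3 - <<'E'
from h import *
r.snapshot('wrist');r.snapshot('wrist')
s=r.get_state();im=r.snapshot('wrist');print(s['tool_pos'],abs(s['qd']).max())
for c in('yellow',):
    m,b=blobs(im,c,100,40,300)
    for cn in cv2.findContours(m,0,2)[0]:
        if cv2.contourArea(cn)>1500:
            for p in cv2.approxPolyDP(cn,6,True)[:,0].tolist(): print(c,p,onz('wrist',p,.21,s).round(3))
E
python3 go.py .425 .341 .19 .09
```

```text
[0.4212557  0.33865647 0.24857156] 0.03983009991090874
yellow [68, 5] [0.541 0.486 0.21 ]
yellow [90, 21] [0.533 0.474 0.21 ]
yellow [96, 45] [0.52  0.471 0.21 ]
yellow [88, 64] [0.51  0.476 0.21 ]
yellow [66, 73] [0.505 0.49  0.21 ]
yellow [124, 74] [0.506 0.455 0.21 ]
yellow [134, 56] [0.516 0.449 0.21 ]
yellow [128, 32] [0.528 0.452 0.21 ]
yellow [218, 0] [0.547 0.402 0.21 ]
yellow [228, 155] [0.465 0.395 0.21 ]
yellow [387, 156] [0.473 0.302 0.21 ]
yellow [396, 0] [0.555 0.31  0.21 ]
yellow [311, 0] [0.55  0.354 0.21 ]
yellow [305, 150] [0.472 0.35  0.21 ]
yellow [303, 1] [0.55  0.358 0.21 ]
xyz [ 0.0034 -0.0036  0.0585] rot [ 0.0019  0.0009 -0.0004] clock 6.3333
```

>>> {"name": "carry_out", "arguments": {
  "plan": [
    {"rot": [0,0,0],"xyz": [0,-0.007,0.03],"grip": 100},
    {"rot": [0,0,0],"xyz": [0,-0.007,0.058],"grip": 100},
    {"rot": [0,0,0],"xyz": [0.01,-0.007,0.058],"grip": 100},
    {"rot": [0,0,0],"xyz": [0.025,-0.007,0.058],"grip": 100},
    {"rot": [0,0,0],"xyz": [0.037,-0.007,0.058],"grip": 100},
    {"rot": [0,0,0],"xyz": [0.047,-0.007,0.058],"grip": 100},
    {"rot": [0,0,0],"xyz": [0.057,-0.007,0.058],"grip": 100},
    {"rot": [0,0,0],"xyz": [0.067,-0.007,0.058],"grip": 100}
  ]
}}

```text
clock: 7.0
tool_pos: [0.4902, 0.3497, 0.1921]
eef_rot: [0.999, 0.044, 0.0, 0.001]
contact_force: [-1.7, -0.2, 1.3]
opening: 0.608
finger_force: 0.7
```

>>> {"name": "carry_out", "arguments": {
  "plan": [
    {"rot": [0,0,0],"xyz": [0.012,0,0],"grip": 100},
    {"rot": [0,0,0],"xyz": [0.024,0,0],"grip": 100},
    {"rot": [0,0,0],"xyz": [0.036,0,0],"grip": 100},
    {"rot": [0,0,0],"xyz": [0.048,0,0],"grip": 100},
    {"rot": [0,0,0],"xyz": [0.06,0,0],"grip": 100},
    {"rot": [0,0,0],"xyz": [0.072,0,0],"grip": 100},
    {"rot": [0,0,0],"xyz": [0.084,0,0],"grip": 100},
    {"rot": [0,0,0],"xyz": [0.09,0,0],"grip": 100}
  ]
}}

```text
clock: 7.67
tool_pos: [0.5814, 0.3571, 0.192]
eef_rot: [0.999, 0.043, 0.001, 0.0]
contact_force: [-0.3, -0.9, 0.6]
opening: 0.607
finger_force: 0.0
```

>>> {"name": "carry_out", "arguments": {
  "plan": [
    {"rot": [0,0,0],"xyz": [-0.04,0,-0.04],"grip": 60},
    {"rot": [0,0,0],"xyz": [-0.08,0,-0.08],"grip": 60},
    {"rot": [0,0,0],"xyz": [-0.11,0,-0.11],"grip": 60},
    {"rot": [0,0,0],"xyz": [-0.14,0.02,-0.11],"grip": 60},
    {"rot": [0,0,0],"xyz": [-0.15,0.06,-0.11],"grip": 60},
    {"rot": [0,0,0],"xyz": [-0.15,0.1,-0.11],"grip": 60},
    {"rot": [0,0,0],"xyz": [-0.15,0.14,-0.11],"grip": 60},
    {"rot": [0,0,0],"xyz": [-0.15,0.18,-0.11],"grip": 60}
  ]
}}

```text
clock: 8.33
tool_pos: [0.444, 0.1694, 0.3021]
eef_rot: [0.999, 0.045, 0.001, 0.0]
contact_force: [0.8, -0.5, -0.7]
opening: 0.766
finger_force: 0.0
```

```bash
python3 - <<'E'
from h import *
s=r.get_state();print(s['tool_pos'])
a=r.snapshot('top')[135:265,180:460];cv2.imwrite('pics/top2.png',cv2.resize(a,None,fx=2.85,fy=2.85,interpolation=cv2.INTER_CUBIC)[:,:,::-1])
E
python3 go.py .42 -.37 .3 -.16
```

```text
[0.44399502 0.16942818 0.30209625]
xyz [-0.065   0.5246  0.0064] rot [ 9.000e-03 -1.000e-04  2.358e-01] clock 8.3833
```

View pics/top2.png

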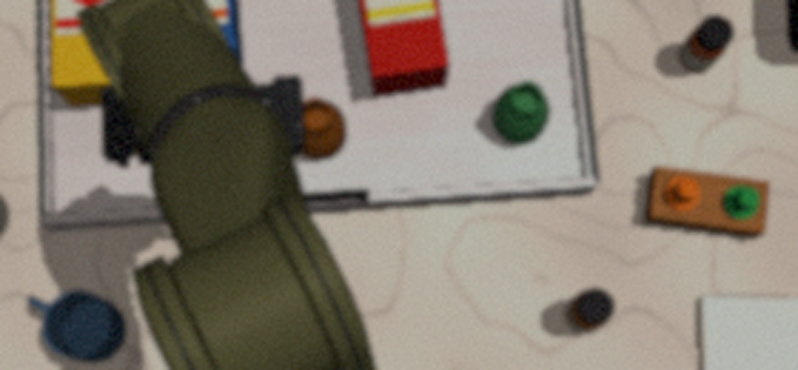

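All three cartons lie face up and the flasks stand. Now I'll move above the stand.

>>> {"name": "carry_out", "arguments": {
  "plan": [
    {"rot": [0,0,0.02],"xyz": [-0.01,0.04,0],"grip": 90},
    {"rot": [0,0,0.04],"xyz": [-0.02,0.08,0],"grip": 90},
    {"rot": [0,0,0.07],"xyz": [-0.03,0.12,0],"grip": 90},
    {"rot": [0,0,0.1],"xyz": [-0.04,0.16,0],"grip": 90},
    {"rot": [0,0,0.13],"xyz": [-0.05,0.2,0],"grip": 90},
    {"rot": [0,0,0.16],"xyz": [-0.05,0.24,0],"grip": 90},
    {"rot": [0,0,0.19],"xyz": [-0.05,0.28,0],"grip": 90},
    {"rot": [0,0,0.2],"xyz": [-0.05,0.32,0],"grip": 90}
  ]
}}

```text
clock: 9.05
tool_pos: [0.4227, -0.1539, 0.3018]
eef_rot: [0.998, -0.057, 0.0, 0.0]
contact_force: [1.6, 0.4, 0.8]
opening: 0.647
finger_force: 0.0
```

```bash
python3 go.py .41 -.37 .25 -.11
```

```text
xyz [0.0118 0.2161 0.0519] rot [ 0.0004 -0.0007 -0.0033] clock 9.05
```

>>> {"name": "carry_out", "arguments": {
  "plan": [
    {"rot": [0,0,0],"xyz": [0,0.035,0.01],"grip": 90},
    {"rot": [0,0,0],"xyz": [0,0.07,0.02],"grip": 90},
    {"rot": [0,0,0],"xyz": [0,0.105,0.03],"grip": 90},
    {"rot": [0,0,0],"xyz": [0,0.14,0.04],"grip": 90},
    {"rot": [0,0,0],"xyz": [0,0.175,0.05],"grip": 90},
    {"rot": [0,0,0],"xyz": [0,0.2,0.05],"grip": 90},
    {"rot": [0,0,0],"xyz": [0,0.2,0.05],"grip": 90},
    {"rot": [0,0,0],"xyz": [0,0.2,0.05],"grip": 90}
  ]
}}

```text
clock: 9.72
tool_pos: [0.4002, -0.3519, 0.2511]
eef_rot: [0.998, -0.057, -0.0, 0.0]
contact_force: [0.3, 1.5, -0.5]
opening: 0.643
finger_force: 0.0
```

Run:
```python
from h import *
r.snapshot('wrist')
s=r.get_state();im=r.snapshot('wrist');cv2.imwrite('pics/w3.png',im[:,:,::-1]);print(s['tool_pos'],abs(s['qd']).max())
for c in('orange','green','blue'):
    for b in blobs(im,c,140,60,150)[1]:print(c,b,onz('wrist',b[1],.07,s).round(3))
```

```text
[ 0.40099949 -0.35009452  0.25116056] 0.032695529537229005
orange ([292, 92, 131, 62, 6292], [348.6, 122.2]) [ 0.457 -0.388  0.07 ]
green ([371, 104, 40, 40, 1088], [391.0, 123.7]) [ 0.451 -0.43   0.07 ]
```

View pics/w3.png

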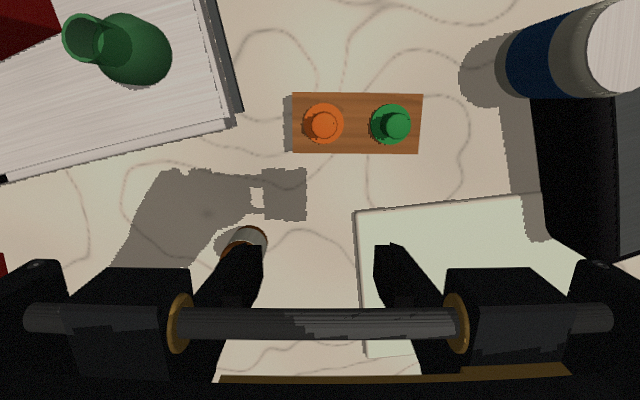

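The knob tops are at orange (324,125) and green (398,124). The salt canister is at the right, (510,70), with its base near (505,90).

```bash
python3 - <<'E'
from h import *
for uv,z in [((324,125),.085),((398,124),.085),((322,124),.051),((505,70),.03),((600,45),.14)]:print(onz('wrist',uv,z).round(3))
E
python3 go.py .456 -.357 .056 -.114
```

```text
[ 0.459 -0.361  0.085]
[ 0.452 -0.433  0.085]
[ 0.458 -0.36   0.051]
[ 0.495 -0.568  0.03 ]
[ 0.504 -0.585  0.14 ]
xyz [0.055  0.0021 0.1952] rot [-0.0008 -0.0002  0.0042] clock 9.8167
```

>>> {"name": "carry_out", "arguments": {
  "plan": [
    {"rot": [0,0,0],"xyz": [0.03,0.004,0.025],"grip": 90},
    {"rot": [0,0,0],"xyz": [0.058,0.004,0.05],"grip": 90},
    {"rot": [0,0,0],"xyz": [0.058,0.004,0.085],"grip": 90},
    {"rot": [0,0,0],"xyz": [0.058,0.004,0.12],"grip": 90},
    {"rot": [0,0,0],"xyz": [0.058,0.004,0.15],"grip": 90},
    {"rot": [0,0,0],"xyz": [0.058,0.004,0.175],"grip": 90},
    {"rot": [0,0,0],"xyz": [0.058,0.004,0.194],"grip": 90},
    {"rot": [0,0,0],"xyz": [0.058,0.004,0.194],"grip": 90}
  ]
}}

```text
clock: 10.48
tool_pos: [0.4575, -0.3568, 0.0538]
eef_rot: [0.999, -0.054, -0.003, -0.002]
contact_force: [0.6, 0.8, 0.4]
opening: 0.645
finger_force: 0.0
```

>>> {"name": "carry_out", "arguments": {
  "plan": [
    {"rot": [0,0,0],"xyz": [0,0,0],"grip": 90},
    {"rot": [0,0,0],"xyz": [0,0,0],"grip": 150},
    {"rot": [0,0,0],"xyz": [0,0,0],"grip": 255},
    {"rot": [0,0,0],"xyz": [0,0,0],"grip": 255},
    {"rot": [0,0,0],"xyz": [0,0,0],"grip": 255},
    {"rot": [0,0,0],"xyz": [0,0,0],"grip": 255},
    {"rot": [0,0,0],"xyz": [0,0,0],"grip": 255},
    {"rot": [0,0,0],"xyz": [0,0,0],"grip": 255}
  ],
  "squeeze": 20
}}

```text
clock: 11.15
tool_pos: [0.4591, -0.3607, 0.0575]
eef_rot: [0.998, -0.055, 0.001, 0.0]
contact_force: [-0.1, 0.4, 6.1]
opening: 0.287
finger_force: 20.0
```

>>> {"name": "carry_out", "arguments": {
  "plan": [
    {"rot": [0,0,0],"xyz": [0,0,-0.03],"grip": 255},
    {"rot": [0,0,0],"xyz": [0,0,-0.06],"grip": 255},
    {"rot": [0,0,0],"xyz": [0,0,-0.1],"grip": 255},
    {"rot": [0,0,0],"xyz": [0,0,-0.14],"grip": 255},
    {"rot": [0,0,0],"xyz": [0,-0.03,-0.165],"grip": 255},
    {"rot": [0,0,0],"xyz": [0,-0.065,-0.185],"grip": 255},
    {"rot": [0,0,0],"xyz": [0,-0.1,-0.19],"grip": 255},
    {"rot": [0,0,0],"xyz": [0,-0.135,-0.19],"grip": 255}
  ]
}}

```text
clock: 11.82
tool_pos: [0.4744, -0.2252, 0.2487]
eef_rot: [0.998, -0.056, 0.002, 0.001]
contact_force: [0.8, 0.8, 0.0]
opening: 0.29
finger_force: 20.0
```

```bash
python3 go.py .46 .06 .25 .1
```

```text
xyz [-0.046  -0.2818 -0.0017] rot [ 0.0014 -0.004  -0.2113] clock 11.8167
```

>>> {"name": "carry_out", "arguments": {
  "plan": [
    {"rot": [0,0,-0.03],"xyz": [-0.01,-0.04,0],"grip": 255},
    {"rot": [0,0,-0.06],"xyz": [-0.015,-0.08,0],"grip": 255},
    {"rot": [0,0,-0.1],"xyz": [-0.02,-0.12,0],"grip": 255},
    {"rot": [0,0,-0.14],"xyz": [-0.03,-0.16,0],"grip": 255},
    {"rot": [0,0,-0.18],"xyz": [-0.04,-0.2,0],"grip": 255},
    {"rot": [0,0,-0.21],"xyz": [-0.046,-0.24,0],"grip": 255},
    {"rot": [0,0,-0.21],"xyz": [-0.046,-0.27,0],"grip": 255},
    {"rot": [0,0,-0.21],"xyz": [-0.046,-0.27,0],"grip": 255}
  ]
}}

```text
clock: 12.48
tool_pos: [0.4578, 0.0552, 0.2469]
eef_rot: [0.998, 0.056, 0.001, -0.002]
contact_force: [0.0, 0.3, -1.1]
opening: 0.29
finger_force: 20.0
```

Run:
```python
from h import *
r.snapshot('wrist');r.snapshot('wrist')
s=r.get_state();im=r.snapshot('wrist');cv2.imwrite('pics/w4.png',im[:,:,::-1]);print(s['tool_pos'],abs(s['qd']).max())
np.savez('w4.npz',p=s['tool_pos'],q=s['eef_rot'])
```

```text
[0.4572995  0.04843599 0.24663193] 0.048923638205410465
```

View pics/w4.png

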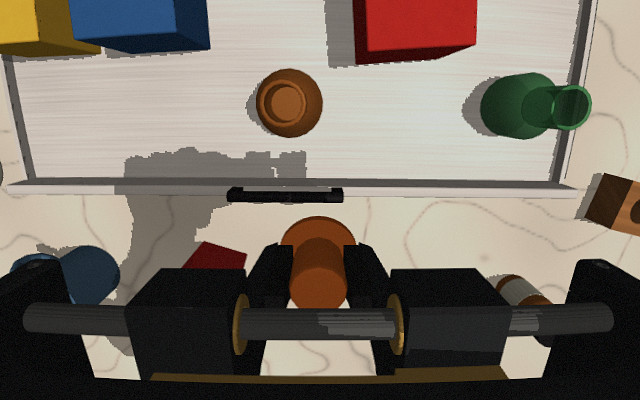

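The orange flask rim is centred at about (285,102) and the green rim at (572,107). The stopper hangs straight in the fingers.

```bash
python3 - <<'E'
from h import *
d=np.load('w4.npz');s=dict(tool_pos=d['p'],eef_rot=d['q'])
P=onz('wrist',(285.5,102.5),.115,s);Q=onz('wrist',(572,107),.115,s);print(P.round(4),Q.round(4))
for c in (P,Q):
  e=[proj('wrist',c+[.02*np.cos(t),.02*np.sin(t),0],s) for t in (0,1.57,3.14,4.71)];print(np.round(e,0).tolist())
E
python3 go.py .5318 .0832 .185 .11
```

```text
[0.5329 0.0833 0.115 ] [ 0.5588 -0.1665  0.115 ]
[[287.0, 78.0], [262.0, 100.0], [284.0, 127.0], [309.0, 105.0]]
[[578.0, 84.0], [552.0, 104.0], [566.0, 130.0], [592.0, 110.0]]
xyz [ 0.0779 -0.0289  0.0615] rot [ 0.0008  0.0007 -0.0102] clock 12.6333
```

>>> {"name": "carry_out", "arguments": {
  "plan": [
    {"rot": [0,0,0],"xyz": [0.03,-0.01,0],"grip": 255},
    {"rot": [0,0,0],"xyz": [0.06,-0.02,0.02],"grip": 255},
    {"rot": [0,0,0],"xyz": [0.078,-0.029,0.045],"grip": 255},
    {"rot": [0,0,0],"xyz": [0.078,-0.029,0.06],"grip": 255},
    {"rot": [0,0,0],"xyz": [0.078,-0.029,0.06],"grip": 255},
    {"rot": [0,0,0],"xyz": [0.078,-0.029,0.06],"grip": 255},
    {"rot": [0,0,0],"xyz": [0.078,-0.029,0.06],"grip": 255}
  ]
}}

```text
clock: 13.22
tool_pos: [0.5322, 0.0821, 0.1874]
eef_rot: [0.999, 0.049, 0.0, 0.0]
contact_force: [0.9, -1.0, -0.5]
opening: 0.288
finger_force: 20.0
```

```bash
python3 go.py .5327 .0833 .128 .11
```

```text
xyz [ 0.0006 -0.0012  0.0594] rot [ 0.001  -0.0001 -0.0128] clock 13.2167
```

>>> {"name": "carry_out", "arguments": {
  "plan": [
    {"rot": [0,0,0],"xyz": [0.0005,-0.001,0.012],"grip": 255},
    {"rot": [0,0,0],"xyz": [0.0005,-0.001,0.024],"grip": 255},
    {"rot": [0,0,0],"xyz": [0.0005,-0.001,0.034],"grip": 255},
    {"rot": [0,0,0],"xyz": [0.0005,-0.001,0.042],"grip": 255},
    {"rot": [0,0,0],"xyz": [0.0005,-0.001,0.05],"grip": 255},
    {"rot": [0,0,0],"xyz": [0.0005,-0.001,0.056],"grip": 255},
    {"rot": [0,0,0],"xyz": [0.0005,-0.001,0.06],"grip": 255},
    {"rot": [0,0,0],"xyz": [0.0005,-0.001,0.06],"grip": 255}
  ]
}}

```text
clock: 13.88
tool_pos: [0.5328, 0.0849, 0.1269]
eef_rot: [0.999, 0.05, 0.0, 0.0]
contact_force: [0.9, -1.2, 0.6]
opening: 0.288
finger_force: 20.0
```

>>> {"name": "carry_out", "arguments": {
  "plan": [
    {"rot": [0,0,0],"xyz": [0,0,0.002],"grip": 255},
    {"rot": [0,0,0],"xyz": [0,0,0.004],"grip": 255},
    {"rot": [0,0,0],"xyz": [0,0,0.004],"grip": 255},
    {"rot": [0,0,0],"xyz": [0,0,0.004],"grip": 255}
  ]
}}

```text
clock: 14.22
tool_pos: [0.5337, 0.085, 0.1253]
eef_rot: [0.999, 0.05, 0.002, -0.0]
contact_force: [-3.8, -0.3, 22.2]
opening: 0.285
finger_force: 20.0
```

Firm contact on the rim at 22 N. I'll release and lift.

>>> {"name": "carry_out", "arguments": {
  "plan": [
    {"rot": [0,0,0],"xyz": [0,0,-0.003],"grip": 255},
    {"rot": [0,0,0],"xyz": [0,0,-0.004],"grip": 110},
    {"rot": [0,0,0],"xyz": [0,0,-0.004],"grip": 110},
    {"rot": [0,0,0],"xyz": [0,0,-0.004],"grip": 110},
    {"rot": [0,0,0],"xyz": [0,0,-0.03],"grip": 110},
    {"rot": [0,0,0],"xyz": [-0.01,0,-0.06],"grip": 110},
    {"rot": [0,0,0],"xyz": [-0.03,0,-0.09],"grip": 110},
    {"rot": [0,0,0],"xyz": [-0.06,0.02,-0.1],"grip": 100}
  ]
}}

```text
clock: 14.88
tool_pos: [0.4784, 0.0637, 0.2256]
eef_rot: [0.999, 0.053, 0.005, -0.002]
contact_force: [0.4, -0.5, -0.4]
opening: 0.599
finger_force: 0.0
```

```bash
python3 - <<'E'
from h import *
r.snapshot('wrist');r.snapshot('wrist')
s=r.get_state();im=r.snapshot('wrist');cv2.imwrite('pics/w5.png',im[:,:,::-1])
for b in blobs(im,'orange',140,60,150)[1]:print(b)
print(proj('wrist',[.5329,.0833,.155],s),proj('wrist',[.5329,.0833,.121],s))
E
python3 go.py .44 -.4 .25 -.4
```

```text
([259, 82, 69, 72, 3871], [292.6, 117.6])
([627, 217, 13, 30, 212], [634.9, 235.3])
[284.56809374 124.28003655] [288.96380021 121.56123189]
xyz [-0.0777  0.452  -0.0261] rot [0.0013 0.0005 0.4975] clock 15.0333
```

View pics/w5.png

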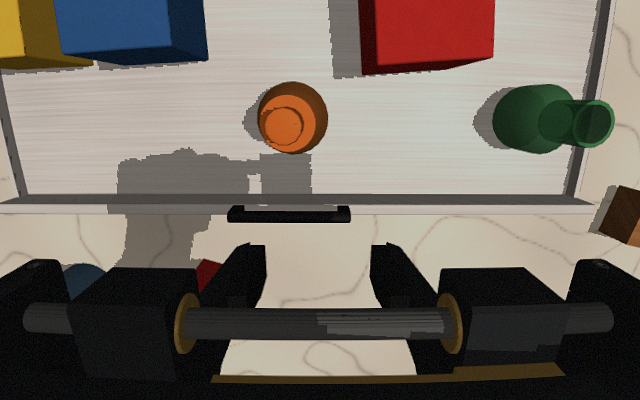

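The orange stopper is seated upright: knob at (284,126), against (285,124) expected for a full seat. Now green.

>>> {"name": "carry_out", "arguments": {
  "plan": [
    {"rot": [0,0,0.05],"xyz": [-0.02,0.03,-0.01],"grip": 90},
    {"rot": [0,0,0.1],"xyz": [-0.03,0.065,-0.02],"grip": 90},
    {"rot": [0,0,0.16],"xyz": [-0.04,0.1,-0.025],"grip": 90},
    {"rot": [0,0,0.22],"xyz": [-0.05,0.14,-0.025],"grip": 90},
    {"rot": [0,0,0.28],"xyz": [-0.06,0.18,-0.025],"grip": 90},
    {"rot": [0,0,0.34],"xyz": [-0.07,0.22,-0.025],"grip": 90},
    {"rot": [0,0,0.42],"xyz": [-0.075,0.26,-0.025],"grip": 90},
    {"rot": [0,0,0.5],"xyz": [-0.078,0.3,-0.025],"grip": 90}
  ]
}}

```text
clock: 15.7
tool_pos: [0.4269, -0.2491, 0.247]
eef_rot: [0.98, -0.201, -0.0, -0.0]
contact_force: [1.5, -0.4, 0.3]
opening: 0.652
finger_force: 0.0
```

```bash
python3 go.py .452 -.433 .25 -.4
```

```text
xyz [ 0.0954  0.1592 -0.0031] rot [-0.0001  0.001  -0.0041] clock 15.7
```

>>> {"name": "carry_out", "arguments": {
  "plan": [
    {"rot": [0,0,0],"xyz": [0.01,0.035,0],"grip": 90},
    {"rot": [0,0,0],"xyz": [0.02,0.07,0],"grip": 90},
    {"rot": [0,0,0],"xyz": [0.03,0.105,0],"grip": 90},
    {"rot": [0,0,0],"xyz": [0.04,0.135,0],"grip": 90},
    {"rot": [0,0,0],"xyz": [0.04,0.155,0],"grip": 90},
    {"rot": [0,0,0],"xyz": [0.04,0.155,0],"grip": 90},
    {"rot": [0,0,0],"xyz": [0.04,0.155,0],"grip": 90}
  ]
}}

```text
clock: 16.28
tool_pos: [0.4034, -0.4063, 0.2465]
eef_rot: [0.98, -0.2, -0.001, -0.0]
contact_force: [-0.4, 1.0, 0.2]
opening: 0.645
finger_force: 0.0
```

```bash
python3 - <<'E'
from h import *
r.snapshot('wrist');r.snapshot('wrist')
s=r.get_state();im=r.snapshot('wrist')
for b in blobs(im,'green',140,60,150)[1]:print(b,onz('wrist',b[1],.072,s).round(4))
print(proj('wrist',[.452,-.433,.085],s),proj('wrist',[.452,-.433,.051],s))
E
python3 go.py .452 -.433 .057 -.4
```

```text
([308, 108, 40, 41, 1220], [328.1, 128.1]) [ 0.4511 -0.4343  0.072 ]
[326.8881261  128.67247471] [326.07581371 126.32977749]
xyz [0.055  0.0092 0.1902] rot [-0.0016  0.0006  0.0026] clock 16.4333
```

>>> {"name": "carry_out", "arguments": {
  "plan": [
    {"rot": [0,0,0],"xyz": [0.03,0.009,0.02],"grip": 90},
    {"rot": [0,0,0],"xyz": [0.055,0.0095,0.05],"grip": 90},
    {"rot": [0,0,0],"xyz": [0.055,0.0095,0.085],"grip": 90},
    {"rot": [0,0,0],"xyz": [0.055,0.0095,0.12],"grip": 90},
    {"rot": [0,0,0],"xyz": [0.055,0.0095,0.15],"grip": 90},
    {"rot": [0,0,0],"xyz": [0.055,0.0095,0.175],"grip": 90},
    {"rot": [0,0,0],"xyz": [0.055,0.0095,0.189],"grip": 90},
    {"rot": [0,0,0],"xyz": [0.055,0.0095,0.189],"grip": 90}
  ]
}}

```text
clock: 17.1
tool_pos: [0.45, -0.4327, 0.0558]
eef_rot: [0.98, -0.198, -0.002, -0.002]
contact_force: [-0.3, -0.3, -0.5]
opening: 0.65
finger_force: 0.0
```

>>> {"name": "carry_out", "arguments": {
  "plan": [
    {"rot": [0,0,0],"xyz": [0,0,0],"grip": 90},
    {"rot": [0,0,0],"xyz": [0,0,0],"grip": 150},
    {"rot": [0,0,0],"xyz": [0,0,0],"grip": 255},
    {"rot": [0,0,0],"xyz": [0,0,0],"grip": 255},
    {"rot": [0,0,0],"xyz": [0,0,0],"grip": 255},
    {"rot": [0,0,0],"xyz": [0,0,0],"grip": 255},
    {"rot": [0,0,0],"xyz": [0,0,0],"grip": 255},
    {"rot": [0,0,0],"xyz": [0,0,0],"grip": 255}
  ],
  "squeeze": 20
}}

```text
clock: 17.77
tool_pos: [0.4509, -0.436, 0.0595]
eef_rot: [0.98, -0.199, 0.0, 0.0]
contact_force: [-0.1, 0.9, 6.0]
opening: 0.285
finger_force: 20.0
```

>>> {"name": "carry_out", "arguments": {
  "plan": [
    {"rot": [0,0,0],"xyz": [0,0,-0.03],"grip": 255},
    {"rot": [0,0,0],"xyz": [0,0,-0.06],"grip": 255},
    {"rot": [0,0,0],"xyz": [0,0,-0.1],"grip": 255},
    {"rot": [0,0,0],"xyz": [0,0,-0.14],"grip": 255},
    {"rot": [0,0,-0.06],"xyz": [0,-0.03,-0.165],"grip": 255},
    {"rot": [0,0,-0.12],"xyz": [0,-0.065,-0.185],"grip": 255},
    {"rot": [0,0,-0.18],"xyz": [0,-0.1,-0.19],"grip": 255},
    {"rot": [0,0,-0.24],"xyz": [0,-0.135,-0.19],"grip": 255}
  ]
}}

```text
clock: 18.43
tool_pos: [0.5045, -0.3107, 0.251]
eef_rot: [0.997, -0.079, 0.002, 0.001]
contact_force: [0.1, 1.4, -0.4]
opening: 0.288
finger_force: 20.0
```

```bash
python3 go.py .485 -.175 .247 .05
```

```text
xyz [-0.0407 -0.1309  0.0036] rot [ 0.002  -0.004  -0.2082] clock 18.4333
```

>>> {"name": "carry_out", "arguments": {
  "plan": [
    {"rot": [0,0,-0.05],"xyz": [-0.01,-0.035,0],"grip": 255},
    {"rot": [0,0,-0.1],"xyz": [-0.02,-0.07,0],"grip": 255},
    {"rot": [0,0,-0.15],"xyz": [-0.03,-0.1,0],"grip": 255},
    {"rot": [0,0,-0.2],"xyz": [-0.04,-0.125,0],"grip": 255},
    {"rot": [0,0,-0.2],"xyz": [-0.04,-0.125,0],"grip": 255},
    {"rot": [0,0,-0.2],"xyz": [-0.04,-0.125,0],"grip": 255}
  ]
}}

```text
clock: 18.93
tool_pos: [0.4835, -0.1799, 0.2488]
eef_rot: [1.0, 0.021, -0.0, -0.0]
contact_force: [0.2, -0.5, -0.6]
opening: 0.288
finger_force: 20.0
```

Run:
```python
from h import *
r.snapshot('wrist');r.snapshot('wrist')
s=r.get_state();im=r.snapshot('wrist');cv2.imwrite('pics/w6.png',im[:,:,::-1]);print(s['tool_pos'],abs(s['qd']).max())
np.savez('w6.npz',p=s['tool_pos'],q=s['eef_rot'])
for b in blobs(im,'green',80,30,150)[1]:print(b)
P=np.array([.5588,-.1665,.115]);print(np.round([proj('wrist',P+[.02*np.cos(t),.02*np.sin(t),0],s) for t in (0,1.57,3.14,4.71)]).tolist())
```

```text
[ 0.48376213 -0.18265515  0.24876544] 0.014577634596635445
([272, 73, 66, 67, 3475], [304.7, 105.8])
([281, 217, 74, 92, 4823], [317.7, 262.5])
[[302.0, 82.0], [278.0, 106.0], [301.0, 130.0], [325.0, 107.0]]
```

View pics/w6.png

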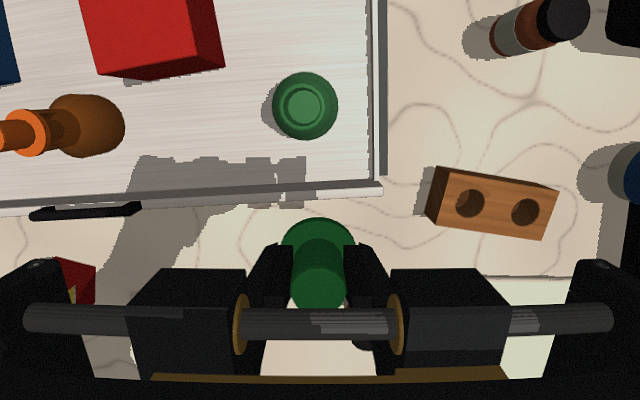

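The green rim is centred at about (303,107), against (302,106) predicted. At the left, the orange flange sits flush on its neck.

```bash
python3 - <<'E'
from h import *
d=np.load('w6.npz');s=dict(tool_pos=d['p'],eef_rot=d['q']);print(onz('wrist',(302.7,106.7),.115,s).round(4))
E
python3 go.py .5588 -.1672 .19 .045
```

```text
[ 0.5586 -0.1673  0.115 ]
xyz [ 0.0756 -0.0132  0.0587] rot [ 0.0011 -0.0002 -0.0077] clock 19.0833
```

>>> {"name": "carry_out", "arguments": {
  "plan": [
    {"rot": [0,0,0],"xyz": [0.03,-0.006,0],"grip": 255},
    {"rot": [0,0,0],"xyz": [0.06,-0.012,0.02],"grip": 255},
    {"rot": [0,0,0],"xyz": [0.0755,-0.013,0.045],"grip": 255},
    {"rot": [0,0,0],"xyz": [0.0755,-0.013,0.058],"grip": 255},
    {"rot": [0,0,0],"xyz": [0.0755,-0.013,0.058],"grip": 255},
    {"rot": [0,0,0],"xyz": [0.0755,-0.013,0.058],"grip": 255},
    {"rot": [0,0,0],"xyz": [0.0755,-0.013,0.058],"grip": 255}
  ]
}}

```text
clock: 19.67
tool_pos: [0.5585, -0.167, 0.1914]
eef_rot: [1.0, 0.019, 0.0, 0.001]
contact_force: [0.0, -0.5, -0.3]
opening: 0.288
finger_force: 20.0
```

```bash
python3 go.py .5588 -.1672 .129 .045
```

```text
xyz [0.0002 0.0002 0.0624] rot [ 0.001  -0.0007 -0.0073] clock 19.6667
```

>>> {"name": "carry_out", "arguments": {
  "plan": [
    {"rot": [0,0,0],"xyz": [0,0,0.012],"grip": 255},
    {"rot": [0,0,0],"xyz": [0,0,0.024],"grip": 255},
    {"rot": [0,0,0],"xyz": [0,0,0.034],"grip": 255},
    {"rot": [0,0,0],"xyz": [0,0,0.042],"grip": 255},
    {"rot": [0,0,0],"xyz": [0,0,0.05],"grip": 255},
    {"rot": [0,0,0],"xyz": [0,0,0.057],"grip": 255},
    {"rot": [0,0,0],"xyz": [0,0,0.062],"grip": 255},
    {"rot": [0,0,0],"xyz": [0,0,0.062],"grip": 255}
  ]
}}

```text
clock: 20.33
tool_pos: [0.5592, -0.1658, 0.1288]
eef_rot: [1.0, 0.02, 0.001, 0.0]
contact_force: [-0.5, -0.9, -1.4]
opening: 0.289
finger_force: 20.0
```

>>> {"name": "carry_out", "arguments": {
  "plan": [
    {"rot": [0,0,0],"xyz": [0,0,0.002],"grip": 255},
    {"rot": [0,0,0],"xyz": [0,0,0.003],"grip": 255},
    {"rot": [0,0,0],"xyz": [0,0,0.004],"grip": 255},
    {"rot": [0,0,0],"xyz": [0,0,0.004],"grip": 255}
  ]
}}

```text
clock: 20.67
tool_pos: [0.5597, -0.1658, 0.1282]
eef_rot: [1.0, 0.02, 0.002, 0.001]
contact_force: [-5.1, 2.1, 24.5]
opening: 0.286
finger_force: 20.0
```

Firmly seated at 24 N. I'll release, retreat and check with the cameras.

>>> {"name": "carry_out", "arguments": {
  "plan": [
    {"rot": [0,0,0],"xyz": [0,0,-0.003],"grip": 255},
    {"rot": [0,0,0],"xyz": [0,0,-0.004],"grip": 110},
    {"rot": [0,0,0],"xyz": [0,0,-0.004],"grip": 110},
    {"rot": [0,0,0],"xyz": [0,0,-0.004],"grip": 110},
    {"rot": [0,0,0],"xyz": [0,0,-0.03],"grip": 110},
    {"rot": [0,0,0],"xyz": [-0.01,0,-0.06],"grip": 110},
    {"rot": [0,0,0],"xyz": [-0.04,0,-0.09],"grip": 110},
    {"rot": [0,0,0],"xyz": [-0.08,0,-0.1],"grip": 180}
  ]
}}

```text
clock: 21.33
tool_pos: [0.4828, -0.1687, 0.2274]
eef_rot: [1.0, 0.021, 0.004, 0.001]
contact_force: [0.7, -1.3, 1.5]
opening: 0.515
finger_force: 0.0
```

>>> {"name": "carry_out", "arguments": {
  "plan": [
    {"rot": [0,0,0],"xyz": [-0.04,0,0],"grip": 255},
    {"rot": [0,0,0.01],"xyz": [-0.08,-0.03,0],"grip": 255},
    {"rot": [0,0,0.02],"xyz": [-0.1,-0.065,0],"grip": 255},
    {"rot": [0,0,0.02],"xyz": [-0.115,-0.1,0],"grip": 255},
    {"rot": [0,0,0],"xyz": [-0.12,-0.135,0],"grip": 255},
    {"rot": [0,0,-0.03],"xyz": [-0.12,-0.17,0],"grip": 255},
    {"rot": [0,0,-0.05],"xyz": [-0.12,-0.2,0],"grip": 255},
    {"rot": [0,0,-0.05],"xyz": [-0.12,-0.2,0],"grip": 255}
  ]
}}

```text
clock: 22.0
tool_pos: [0.3512, 0.032, 0.2246]
eef_rot: [0.999, 0.051, 0.0, -0.001]
contact_force: [0.1, 0.7, -0.1]
opening: 0.005
finger_force: 0.0
```

```bash
python3 - <<'E'
from h import *
s=r.get_state();print(s['tool_pos'],s['eef_rot'])
r.snapshot('wrist');s=r.get_state();w=r.snapshot('wrist');t=r.snapshot('scene');p=r.snapshot('top')
c=lambda a:cv2.resize(a,(400,300),interpolation=cv2.INTER_CUBIC)
cv2.imwrite('pics/chk.png',np.vstack([np.hstack([c(t[140:290,200:400]),c(p[100:280,180:420])]),c(w[:300,:400]).repeat(1,0) if 0 else np.hstack([c(w[:240,:320]),c(w[:240,320:])])])[:,:,::-1])
for P in ([.5588,-.167,.155],[.5588,-.167,.121],[.5329,.0833,.155],[.434,.081,.08]):print(proj('wrist',P,s).round(),proj('scene',P).round(),proj('top',P).round())
E
python3 go.py .39 .077 .1 .1
```

```text
[0.35120367 0.03204338 0.22456802] [ 9.98711525e-01  5.07299594e-02  4.95747671e-04 -1.23135510e-03]
[648. -58.] [270. 190.] [367. 165.]
[610. -41.] [271. 199.] [366. 168.]
[256. -85.] [338. 207.] [291. 171.]
[268.  92.] [351. 211.] [291. 205.]
xyz [ 0.0436 -0.0481  0.1244] rot [ 0.0007  0.0007 -0.0119] clock 22.2
```

View pics/chk.png

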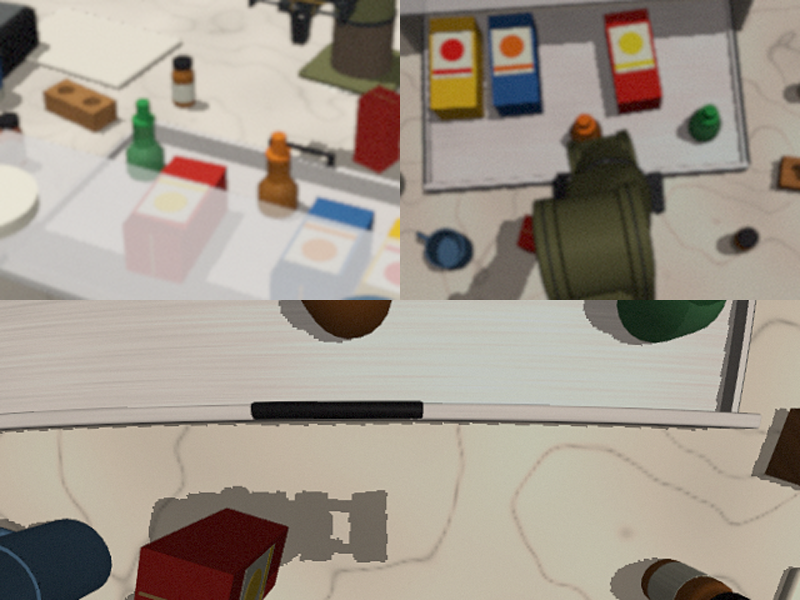

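Both stoppers are seated, all three cartons lie face up, and the tray is still out. I'll push the handle bar, staying right of its middle to clear the small red carton.

```bash
python3 go.py .4 .05 .06 .1
```

```text
xyz [ 0.0512 -0.0204  0.1644] rot [ 0.0007  0.0007 -0.0119] clock 22.2
```

>>> {"name": "carry_out", "arguments": {
  "plan": [
    {"rot": [0,0,0],"xyz": [0.03,-0.01,0],"grip": 255},
    {"rot": [0,0,0],"xyz": [0.051,-0.02,0.01],"grip": 255},
    {"rot": [0,0,0],"xyz": [0.051,-0.02,0.04],"grip": 255},
    {"rot": [0,0,0],"xyz": [0.051,-0.02,0.075],"grip": 255},
    {"rot": [0,0,0],"xyz": [0.051,-0.02,0.11],"grip": 255},
    {"rot": [0,0,0],"xyz": [0.051,-0.02,0.14],"grip": 255},
    {"rot": [0,0,0],"xyz": [0.051,-0.02,0.164],"grip": 255},
    {"rot": [0,0,0],"xyz": [0.051,-0.02,0.164],"grip": 255}
  ]
}}

```text
clock: 22.87
tool_pos: [0.4026, 0.0483, 0.0733]
eef_rot: [0.999, 0.043, -0.007, 0.002]
contact_force: [1.0, 0.2, 0.7]
opening: 0.006
finger_force: 0.0
```

>>> {"name": "carry_out", "arguments": {
  "plan": [
    {"rot": [0,0,0],"xyz": [0.005,0,0],"grip": 255},
    {"rot": [0,0,0],"xyz": [0.01,0,0],"grip": 255},
    {"rot": [0,0,0],"xyz": [0.015,0,0],"grip": 255},
    {"rot": [0,0,0],"xyz": [0.02,0,0],"grip": 255},
    {"rot": [0,0,0],"xyz": [0.025,0,0],"grip": 255},
    {"rot": [0,0,0],"xyz": [0.03,0,0],"grip": 255},
    {"rot": [0,0,0],"xyz": [0.035,0,0],"grip": 255},
    {"rot": [0,0,0],"xyz": [0.04,0,0],"grip": 255}
  ]
}}

```text
clock: 23.53
tool_pos: [0.4375, 0.0531, 0.0755]
eef_rot: [0.999, 0.046, -0.01, 0.003]
contact_force: [-10.0, 0.8, 7.1]
opening: 0.003
finger_force: 5.6
```

```bash
python3 - <<'E'
from h import *
s=r.get_state();print(s['q'].round(3),s['contact_force'],R.from_quat(s['eef_rot']).as_matrix()[:,2].round(3))
E
python3 go.py .4375 .0535 .06 .1
```

```text
[-0.165  0.788 -0.1    2.218  0.431  0.174 -2.142] [-10.02104821   0.76530656   7.08035209] [-0.02  -0.006 -1.   ]
xyz [ 0.0003 -0.0005  0.0155] rot [ 0.0043  0.0202 -0.0089] clock 23.5333
```

>>> {"name": "carry_out", "arguments": {
  "plan": [
    {"rot": [0,0,0],"xyz": [-0.008,0,0],"grip": 255},
    {"rot": [0,0.01,0],"xyz": [-0.01,0,0.005],"grip": 255},
    {"rot": [0,0.015,0],"xyz": [-0.01,0,0.01],"grip": 255},
    {"rot": [0,0.02,0],"xyz": [-0.01,0,0.014],"grip": 255},
    {"rot": [0,0.02,0],"xyz": [-0.01,0,0.014],"grip": 255},
    {"rot": [0,0.02,0],"xyz": [-0.01,0,0.014],"grip": 255},
    {"rot": [0,0.02,0],"xyz": [-0.005,0,0.014],"grip": 255},
    {"rot": [0,0.02,0],"xyz": [0,0,0.014],"grip": 255}
  ]
}}

```text
clock: 24.2
tool_pos: [0.44, 0.0537, 0.0613]
eef_rot: [0.999, 0.046, 0.002, 0.002]
contact_force: [-10.1, 1.9, 6.9]
opening: 0.009
finger_force: 4.9
```

>>> {"name": "carry_out", "arguments": {
  "plan": [
    {"rot": [0,0,0],"xyz": [0.006,0,0],"grip": 255},
    {"rot": [0,0,0],"xyz": [0.014,0,0],"grip": 255},
    {"rot": [0,0,0],"xyz": [0.024,0,0],"grip": 255},
    {"rot": [0,0,0],"xyz": [0.034,0,0],"grip": 255},
    {"rot": [0,0,0],"xyz": [0.044,0,0],"grip": 255},
    {"rot": [0,0,0],"xyz": [0.054,0,0],"grip": 255},
    {"rot": [0,0,0],"xyz": [0.064,0,0],"grip": 255},
    {"rot": [0,0,0],"xyz": [0.074,0,0],"grip": 255}
  ]
}}

```text
clock: 24.87
tool_pos: [0.5105, 0.0603, 0.0615]
eef_rot: [0.999, 0.046, -0.001, 0.002]
contact_force: [-12.4, 1.6, 3.6]
opening: 0.008
finger_force: 5.7
```

```bash
python3 go.py .615 .071 .061 .1
```

```text
xyz [ 0.105  -0.0011  0.0002] rot [ 0.0035  0.0023 -0.0085] clock 24.8667
```

>>> {"name": "carry_out", "arguments": {
  "plan": [
    {"rot": [0,0,0],"xyz": [0.01,0,0],"grip": 255},
    {"rot": [0,0,0],"xyz": [0.02,0,0],"grip": 255},
    {"rot": [0,0,0],"xyz": [0.03,0,0],"grip": 255},
    {"rot": [0,0,0],"xyz": [0.04,0,0],"grip": 255},
    {"rot": [0,0,0],"xyz": [0.05,0,0],"grip": 255},
    {"rot": [0,0,0],"xyz": [0.06,0,0],"grip": 255},
    {"rot": [0,0,0],"xyz": [0.07,0,0],"grip": 255},
    {"rot": [0,0,0],"xyz": [0.08,0,0],"grip": 255}
  ]
}}

```text
clock: 25.53
tool_pos: [0.5898, 0.0679, 0.0615]
eef_rot: [0.999, 0.046, -0.002, 0.001]
contact_force: [-10.5, 1.4, 1.3]
opening: 0.006
finger_force: 5.7
```

>>> {"name": "carry_out", "arguments": {
  "plan": [
    {"rot": [0,0,0],"xyz": [0.007,0,0],"grip": 255},
    {"rot": [0,0,0],"xyz": [0.013,0,0],"grip": 255},
    {"rot": [0,0,0],"xyz": [0.018,0,0],"grip": 255},
    {"rot": [0,0,0],"xyz": [0.022,0,0],"grip": 255},
    {"rot": [0,0,0],"xyz": [0.025,0,0],"grip": 255},
    {"rot": [0,0,0],"xyz": [0.025,0,0],"grip": 255}
  ]
}}

```text
clock: 26.03
tool_pos: [0.609, 0.0697, 0.0615]
eef_rot: [0.999, 0.046, -0.007, 0.002]
contact_force: [-22.6, 0.3, 13.0]
opening: 0.005
finger_force: 11.3
```

>>> {"name": "carry_out", "arguments": {
  "plan": [
    {"rot": [0,0,0],"xyz": [0.003,0,0],"grip": 255},
    {"rot": [0,0,0],"xyz": [0.005,0,0],"grip": 255},
    {"rot": [0,0,0],"xyz": [0.005,0,0],"grip": 255}
  ]
}}

```text
clock: 26.28
tool_pos: [0.6091, 0.0697, 0.0615]
eef_rot: [0.999, 0.046, -0.012, 0.003]
contact_force: [-32.5, -0.2, 22.1]
opening: 0.009
finger_force: 16.4
```

>>> {"name": "carry_out", "arguments": {
  "plan": [
    {"rot": [0,0,0],"xyz": [-0.01,0,0],"grip": 255},
    {"rot": [0,0,0],"xyz": [-0.04,0,0],"grip": 255},
    {"rot": [0,0,0],"xyz": [-0.08,0,-0.03],"grip": 255},
    {"rot": [0,0,0],"xyz": [-0.11,0,-0.06],"grip": 255},
    {"rot": [0,0,0],"xyz": [-0.12,0,-0.1],"grip": 255},
    {"rot": [0,0,0],"xyz": [-0.13,0.02,-0.14],"grip": 255},
    {"rot": [0,0,0],"xyz": [-0.13,0.05,-0.18],"grip": 255},
    {"rot": [0,0,0],"xyz": [-0.13,0.05,-0.19],"grip": 255}
  ]
}}

```text
clock: 26.95
tool_pos: [0.4994, 0.0068, 0.2552]
eef_rot: [0.999, 0.044, 0.007, 0.002]
contact_force: [0.2, 0.2, -0.5]
opening: 0.007
finger_force: 0.0
```

Run:
```python
from h import *
r.snapshot('wrist');r.snapshot('wrist');s=r.get_state();w=r.snapshot('wrist');t=r.snapshot('scene')
cv2.imwrite('pics/end.png',w[:,:,::-1])
print(s['tool_pos'])
# handle bar: dark blob near its expected spot when fully in
g=w.max(2);H=np.array([.434,.081,.08])+.2*np.array([.995,.1,0]);u=proj('wrist',H,s);print('exp',u)
m=(g<60).astype(np.uint8);n,l,st,ce=cv2.connectedComponentsWithStats(m)
for i in range(1,n):
    if st[i][4]>300 and ce[i][1]<230: print(st[i],ce[i].round(1),onz('wrist',ce[i],.077,s).round(3))
for c in('green','orange'):
    for b in blobs(w,c,120,50,200)[1]:print(c,b)
for P in ([.5588,-.167],[.5329,.0833]):
    for z in(.155,.121):
        Q=np.array([*P,z])+.2*np.array([.995,.1,0]);print('exp',proj('wrist',Q,s).round(),proj('scene',Q).round())
for c in('green','orange','red','yellow','blue'):print(c,[b for b in blobs(t,c,90,50,60)[1] if 190<b[1][1]<310 and 200<b[1][0]<460])
```

```text
[0.50211316 0.00695689 0.25631823]
exp [229.61363925  42.29469845]
[530   0  12  55 341] [535.6  27. ] [ 0.677 -0.192  0.077]
[   0   48  547  158 5170] [294.   74.3] [0.609 0.038 0.077]
[621  69  19  37 475] [630.5  89.5] [ 0.634 -0.315  0.077]
[  0 127  20  84 463] [  7.9 173.8] [0.486 0.354 0.077]
[ 545  200   95   54 1404] [569.4 223.6] [ 0.481 -0.286  0.077]
orange ([567, 205, 73, 64, 2601], [607.2, 237.8])
exp [ 562. -121.] [238. 220.]
exp [535. -96.] [239. 229.]
exp [ 204. -130.] [311. 241.]
exp [ 218. -101.] [312. 250.]
green []
orange [([222, 180, 36, 26, 580], [240.0, 192.1])]
red [([377, 184, 26, 43, 866], [389.4, 204.2]), ([226, 289, 45, 34, 853], [246.3, 305.6])]
yellow []
blue [([430, 206, 22, 30, 549], [440.5, 220.7]), ([361, 289, 51, 42, 1710], [385.6, 309.5])]
```

The tool stalled hard at x=0.609. I'll check the tray travel by measuring the handle before and after.

Run:
```python
from h import *
r.snapshot('wrist');s2=r.get_state();w=r.snapshot('wrist')
d=np.load('w4.npz');s1=dict(tool_pos=d['p'],eef_rot=d['q']);w1=cv2.imread('pics/w4.png')[:,:,::-1]
def mid(im,s,r0,r1,thr=45):
    m=np.zeros(im.shape[:2],np.uint8);m[r0:r1]=(im.max(2)[r0:r1]<thr)
    m=cv2.morphologyEx(m,cv2.MORPH_OPEN,np.ones((6,15),np.uint8))
    n,l,st,ce=cv2.connectedComponentsWithStats(m)
    for i in range(1,n):
        if st[i][4]>500:
            x,y,ww,h,a=st[i];print(st[i],ce[i].round(1),onz('wrist',ce[i],.076,s).round(4))
mid(w1,s1,180,210);print('after');mid(w,s2,20,110)
```

```text
[ 227  192  116   12 1229] [284.  197.4] [0.4381 0.0816 0.076 ]
after
[ 172   43  129   16 1641] [236.   49.9] [0.6211 0.0978 0.076 ]
```

>>> {"name": "carry_out", "arguments": {
  "plan": [
    {"rot": [0,0,0],"xyz": [-0.02,0.04,-0.02],"grip": 255},
    {"rot": [0,0,0.02],"xyz": [-0.04,0.08,-0.02],"grip": 255},
    {"rot": [0,0,0.05],"xyz": [-0.05,0.12,-0.02],"grip": 255},
    {"rot": [0,0,0.1],"xyz": [-0.05,0.16,-0.02],"grip": 255},
    {"rot": [0,0,0.15],"xyz": [-0.05,0.2,-0.02],"grip": 255},
    {"rot": [0,0,0.2],"xyz": [-0.05,0.24,-0.02],"grip": 255},
    {"rot": [0,0,0.2],"xyz": [-0.05,0.28,-0.02],"grip": 255},
    {"rot": [0,0,0.2],"xyz": [-0.05,0.3,-0.02],"grip": 255}
  ]
}}

```text
clock: 27.92
tool_pos: [0.4752, -0.2987, 0.27]
eef_rot: [0.998, -0.057, 0.004, 0.001]
contact_force: [0.6, -1.3, 1.0]
opening: 0.001
finger_force: 0.0
```

Run:
```python
from h import *
a=cv2.imread('pics/top0.png')[:,:,::-1];b=r.snapshot('top');cv2.imwrite('pics/top3.png',b[:,:,::-1])
def bar(im,x0,x1,y0,y1):
    g=255-im[y0:y1,x0:x1].max(2).astype(float);print(g.max());w=np.clip(g-130,0,None);m=(w>0).astype(np.uint8)
    n,l,st,ce=cv2.connectedComponentsWithStats(m)
    for i in range(1,n):
        if st[i][4]>25:
            k=w*(l==i);yy,xx=np.mgrid[y0:y1,x0:x1];c=((k*xx).sum()/k.sum(),(k*yy).sum()/k.sum());print(st[i]+np.array([x0,y0,0,0,0]),np.round(c,2),onz('top',c,.077).round(4))
bar(a,265,320,190,220)
u=proj('top',[.633,.101,.08]);print('exp',u);x,y=map(int,u);bar(b,x-30,x+30,y-20,y+25)
for P in ([.5588,-.167],[.5329,.0833]):
    Q=np.array([*P,.14])+.2*np.array([.995,.1,0]);print('exp',proj('top',Q).round())
for c in('green','orange'):print(c,[q for q in blobs(b,c,100,40,40)[1] if q[1][1]<200 and 190<q[1][0]<400])
```

```text
236.0
[283 190  37   7 161] [306.63 191.86] [0.4809 0.0307 0.077 ]
[265 202  55  11 348] [290.79 206.31] [0.4289 0.0834 0.077 ]
exp [287.81731122 148.99010761]
229.0
[275 128  23  15 284] [286.85 134.57] [0.6875 0.1067 0.077 ]
[257 150  60  13 443] [287.02 155.91] [0.6085 0.1031 0.077 ]
exp [360. 110.]
exp [287. 116.]
green [([350, 111, 16, 25, 296], [358.1, 123.4])]
orange [([280, 115, 17, 26, 345], [288.0, 128.4])]
```

Run:
```python
from h import *
k=cv2.imread('pics/chk.png')[:300,400:,::-1];a=np.zeros((400,640,3),np.uint8);a[100:280,180:420]=cv2.resize(k,(240,180),interpolation=cv2.INTER_AREA)
b=cv2.imread('pics/top3.png')[:,:,::-1].copy();a0=cv2.imread('pics/top0.png')[:,:,::-1].copy()
for c,z in(('green',.08),('orange',.08),('red',.1),('yellow',.1),('blue',.1)):
  for n,im in(('bef',a),('aft',b)):
    print(c,n,[(q[0],onz('top',q[1],z)[:2].round(3).tolist()) for q in blobs(im,c,90,40,60)[1] if q[1][1]<215 and 185<q[1][0]<400])
for im,x,y in((a0,291,206),(b,287,155)):
  for cx in(x-60,x-45,x,x+45,x+55): print(cx,y-14,im[y-14:y+12,cx-2:cx+3].mean((1,2)).astype(int).tolist())
```

```text
green bef [([354, 163, 17, 21, 266], [0.549, -0.161])]
green aft [([350, 111, 16, 25, 308], [0.734, -0.145])]
orange bef [([240, 121, 14, 14, 163], [0.71, 0.251]), ([237, 138, 22, 5, 80], [0.663, 0.245]), ([282, 168, 19, 18, 230], [0.532, 0.087])]
orange aft [([280, 115, 17, 27, 356], [0.71, 0.103])]
red bef [([303, 105, 34, 63, 977], [0.658, -0.011]), ([204, 123, 15, 14, 162], [0.691, 0.37]), ([201, 141, 21, 4, 69], [0.644, 0.367])]
red aft [([305, 100, 28, 21, 465], [0.776, -0.005])]
yellow bef [([197, 110, 33, 61, 1150], [0.635, 0.355]), ([311, 119, 15, 14, 163], [0.715, -0.003]), ([309, 135, 23, 7, 79], [0.669, -0.011]), ([290, 180, 30, 16, 126], [0.492, 0.029])]
yellow aft [([198, 107, 31, 17, 409], [0.746, 0.365])]
blue bef [([233, 108, 31, 61, 828], [0.642, 0.233])]
blue aft [([176, 34, 35, 33, 891], [0.996, 0.458]), ([235, 105, 28, 17, 345], [0.757, 0.243])]
231 192 [69, 71, 72, 72, 78, 91, 116, 151, 168, 171, 172, 171, 170, 171, 170, 167, 165, 167, 158, 129, 88, 73, 102, 139, 158, 163]
246 192 [32, 27, 29, 54, 89, 126, 155, 168, 172, 172, 172, 172, 172, 172, 169, 167, 168, 1
[... 419 characters left out ...]
64, 168, 170, 171, 170, 172]
227 141 [179, 179, 179, 179, 180, 181, 181, 182, 179, 180, 180, 180, 182, 181, 179, 178, 176, 176, 163, 125, 83, 66, 69, 102, 141, 160]
242 141 [181, 180, 178, 179, 179, 179, 179, 180, 179, 180, 180, 181, 181, 180, 179, 177, 178, 166, 127, 83, 66, 71, 108, 154, 177, 181]
287 141 [58, 98, 142, 171, 181, 183, 182, 182, 183, 165, 116, 60, 36, 66, 84, 81, 69, 64, 70, 102, 142, 167, 176, 177, 178, 175]
332 141 [182, 182, 181, 181, 182, 182, 181, 182, 180, 179, 181, 169, 131, 85, 65, 70, 93, 133, 162, 174, 175, 177, 176, 175, 178, 177]
342 141 [181, 183, 183, 184, 183, 184, 184, 178, 170, 174, 172, 148, 105, 73, 65, 77, 114, 154, 172, 175, 175, 175, 175, 175, 177, 174]
```

Run:
```python
from h import *
a0=cv2.imread('pics/top0.png').mean(2)
for cx in(270,310,345): print(cx,90,a0[88:122,cx-1:cx+2].mean(1).astype(int).tolist())
# expected rows of shelf front edge (top .198 / under .18) and side-panel foot, if tray_front at d=0 is (.43,.081)
o=np.array([.431,.081]);ex=np.array([.9952,.0978]);ey=np.array([-.0978,.9952])
for t0 in(0,-.02):
  for z in(.198,.18):print(t0,z,[proj('top',[*(o+ex*(.34+t0)+ey*y),z]).round(1).tolist() for y in(.37,.05,-.1,-.37)])
w=cv2.imread('pics/end.png').mean(2)
for cx in (300,400):print(w[:60,cx-1:cx+2].mean(1).astype(int).tolist())
```

```text
270 90 [150, 150, 151, 152, 152, 152, 154, 151, 152, 152, 152, 153, 151, 147, 129, 98, 86, 91, 95, 93, 91, 90, 92, 94, 94, 96, 94, 94, 93, 94, 95, 95, 94, 96]
310 90 [151, 153, 149, 152, 152, 154, 154, 152, 155, 152, 151, 136, 106, 84, 88, 96, 95, 92, 92, 94, 94, 94, 93, 95, 92, 94, 95, 94, 96, 96, 96, 94, 96, 95]
345 90 [150, 149, 151, 151, 148, 151, 150, 152, 149, 133, 97, 81, 87, 93, 91, 91, 92, 94, 93, 92, 94, 92, 93, 93, 91, 94, 97, 97, 94, 97, 96, 96, 98, 121]
0 0.198 [[170.0, 105.1], [267.8, 98.7], [313.2, 95.6], [394.6, 90.0]]
0 0.18 [[171.8, 107.5], [268.4, 101.1], [313.2, 98.1], [393.6, 92.5]]
-0.02 0.198 [[170.0, 110.8], [268.1, 104.3], [313.7, 101.2], [395.3, 95.6]]
-0.02 0.18 [[171.9, 113.1], [268.7, 106.7], [313.7, 103.6], [394.2, 98.0]]
[172, 174, 173, 171, 173, 175, 177, 178, 176, 176, 177, 173, 173, 176, 173, 171, 174, 175, 176, 173, 174, 177, 178, 176, 172, 175, 173, 171, 175, 178, 176, 176, 176, 177, 177, 172, 172, 176, 177, 173, 176, 177, 174, 177, 174, 175, 174, 173, 174, 175, 174, 178, 158, 157, 166, 166, 168, 167, 167, 170]
[179, 176, 175, 175, 176, 177, 176, 176, 174, 177, 177, 175, 178, 177, 177, 176, 178, 178, 175, 175, 177, 175, 174, 174, 176, 177, 176, 175, 171, 176, 177, 179, 176, 178, 178, 178, 175, 174, 178, 178, 178, 176, 174, 175, 178, 178, 179, 176, 177, 178, 175, 181, 150, 165, 168, 167, 169, 169, 169, 166]
```

Run:
```python
from h import *
ex=np.array([.9952,.0978])
for n,u in(('before',(246,209.8)),('after',(242,158.7))):
    W=onz('top',u,.052)[:2]@ex; c=np.array([270,102.4]);
    print(n,'wall',W.round(4),'shelf edge',[(onz('top',c,z)[:2]@ex).round(4) for z in(.18,.198)])
```

```text
before wall 0.4393 shelf edge [np.float64(0.7719), np.float64(0.7632)]
after wall 0.6254 shelf edge [np.float64(0.7719), np.float64(0.7632)]
```

The wall-to-shelf gap is now about 0.14 m, which matches fully in. The tray started 1–2 cm in, and the stall under 32 N was its stop. Nothing is touched, so I'm handing in.

```bash
python3 -c "
from h import *
print(r.finish_job())"
```

```text
the job is handed in; nothing more can be done
None
```

The job is handed in, though no verdict came back: all three cartons lie face up, both flasks were stoppered in their own colours, and the tray is pushed in to what I take to be its stop (it stalled under 32 N; camera estimate 0.19–0.20 m).

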